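Load the test coupons and crank the sample stage up to its working height

TASK

Get the measuring stand ready: with the stage still all the way down, put every test coupon lying on the bench into a stage pocket of its own outline, flat on the pocket's floor with the coated face up. Then fit the loose crank on the square end of the lift screw and wind the stage up until its black pointer is level with the red index mark, and finally take the crank off and put it back inside its blue tray. The coupons must be in their pockets at the end too; leave the index and everything else on the bench where it is.

Things in the scene. Friction and masses are not known exactly. Their poses are not given: they have to be found in the camera images.
- lift: screw-lift sample stage, fixed: white base 190 x 295 mm, 22 mm high; origin on the bench under the stage's middle, z up. Two guide rods and the upright lead screw (axis at x 0, y 150 mm in this frame) stand at its +y end, tied by a white bridge 110 (x) x 50 (y) mm whose top is 183 mm above the bench. A scale post stands beside the rods at x 82, y 150 mm, 165 mm high.
- stage (a joint): height of the stage above its lowest position, m: 0 all the way down (start), stop at 0.060. It moves only with the screw: 5 mm per turn (0.000796 m per rad), self-locking.
- screw (a joint): turn of the lift screw, rad: 0 at the start and at the lower stop, grows clockwise seen from above, and clockwise raises the stage. It needs about 0.15 N m (2 to 3 N at the crank's handle); it stays where it is left.
- shaft_top (a point): middle of the top of the screw's square end, 215 mm above the bench. The end is a 20 mm square standing 32 mm above the bridge, its top 8 mm tapered to a 12 mm square; the point turns with the screw, its x and y axes are square to the flats.
- pointer (a point): tip of the stage's black pointer; rises with the stage, 55 mm above the bench when the stage is down.
- index_mark (a point): tip of the red index clamped on the scale post: the height that the pointer must reach, 73 to 87 mm above the bench, differing from start to start. It does not turn or move.
- pocket_round_a (a point): middle of the floor of a round pocket in the stage, 64 mm in diameter, 6 mm deep; moves with the stage. Stage down, the floor is 56 mm and the stage's top face 62 mm above the bench. Four pockets on a 90 x 90 mm grid in a 172 mm square plate, like shapes on a diagonal. z up, x and y as the lift's.
- pocket_round_b (a point): middle of the floor of the other round pocket, the same.
- pocket_square_a (a point): middle of the floor of a square pocket, 56 x 56 mm and 6 mm deep, its sides along the point's x and y axes; otherwise as the round ones.
- pocket_square_b (a point): middle of the floor of the other square pocket, the same.
- disc_a: round aluminium test coupon, 60 mm in diameter, 16 mm thick, 85 to 170 g, with a blue coated top face. Origin at the centre of its underside, z up. Between two and four coupons are present (the others read None from the start).
- disc_b: another round coupon, the same.
- square_a: square aluminium test coupon, 52 x 52 mm, 16 mm thick, 85 to 170 g, with a yellow coated top face. Origin at the centre of its underside, z up, x and y square to its sides.
- square_b: another square coupon, the same.
- crank: loose crank, about 0.3 kg, standing in the tray. Origin: centre of the hub's underside; z up, x along the arm to the handle. Hub 41 mm square with a 22.5 mm square socket, sides along x and y, 28 mm deep, in its underside; arm 22 mm wide at 28 to 36 mm height; on the hub a black grip block 24 mm square at 36 to 66 mm. Fitted, the underside is 187 mm above the bench.
- crank_grip (a point): middle of the crank's red handle, at (65, 0, 68) mm in the crank's frame: an upright sleeve 24 mm in diameter, from 39 to 97 mm, that spins freely on its pin. The crank's centre of mass is within 15 mm of the hub's axis.
- tray: the crank's blue tray, fixed on the bench: 200 (x) x 120 (y) mm outside, walls 4 mm thick and 16 mm high, floor 4 mm thick. Origin under its middle, on the bench.
- amber_tall: bystander: amber bottle, 56 mm in diameter, 115 mm high; origin under its middle.
- amber_short: bystander: amber bottle, 50 mm in diameter, 85 mm high; origin under its middle.
- reagent_jar: bystander: white reagent jar, 68 mm in diameter, 100 mm high; origin under its middle.
- beaker: bystander: empty glass beaker, 68 mm in diameter, 85 mm high; origin under its middle.
- dish: bystander: white weighing dish, 84 mm in diameter, 24 mm high; origin under its middle.
- spatula: bystander: flat steel spatula lying on the bench, 165 mm long, 6 mm high; origin near its middle.
There are look-alikes about, which are no part of the job. Of the things shaped like the crank, the bare steel one is meant.

How it is judged:
By the outcome, as a careful person would: the job done as asked, in the order asked, and still so for the second after the job is handed in, with the robot touching nothing.
Of disc_a, disc_b, square_a, square_b only 2 to 4 are there at a start; the rules pass over those that are not, and their reading is None.
At some moment in a run one of disc_a, disc_b, square_a, square_b may be knocked a few centimetres aside while the robot is not near it.
It also fails if it takes over 210 s, if anything falls off the work surface, if the arm or the gripper's body presses on something with over 40 N, if the wrist force passes 120 N, or if a joint passes its speed limit or range.

ROBOT

A 6-joint arm with a two-finger parallel gripper is mounted at the origin on the work surface. World frame = base frame: x ahead of the robot, y to its left, z up, the work surface at z = 0. Lengths are in mm, angles in rad, forces in N, time in s.
With the tool pointing down it reaches from about 250 to 725 mm from the base axis. Payload 9.7 kg.
Tool frame: the origin (TCP) lies midway between the tips of the shut fingers; the grasp point (between the pads) lies arm.grip_depth behind it (arm.grip_depth is the distance from the TCP to the grasp point, in mm); x points along the fingers, z is the direction in which the jaws open and shut, and the axes are right-handed (so a half turn about x gives the same grasp; the last joint's range is limited). The gripper opens to 85 mm and grips with 20 to 120 N. Pads are 22 mm wide; open, the fingers measure 114 mm over their backs; the gripper's body (76 mm by 85 mm) begins 54 mm behind the grasp point. The pads swing forward as they close: fully open they stand 13 mm farther back than shut.
Start: joints at [1.292, 0.087, 0.176, 1.66, 0, 1.571], TCP at [151.358, 528.76, 231.284] pointing down, gripper open.
Joint ranges: [-3.13, 3.13], [-0.85, 1.81], [-1.15, 1.24], [-2.2, 2.28], [-1.44, 1.52], [-3.14, 3.14]. Speed limits (rad/s): [2.22, 2.22, 2.57, 3.14, 3.14, 3.14].

INTERFACE

Orientations are given as a rotation vector (axis times angle).
In Python, from station import arm, eyes, job gives the robot as it stands. The module is installed in compiled form; this text tells all that it offers.
- The arm moves only by the tool send_rows, never from a script. Its argument "targets" is a list that holds one entry, the list of rows, each a list of 7 numbers: the turn, a rotation vector about the tool's x, y, z in degrees, then the shift along the tool's x, y, z in mm, then the finger opening in mm, from 0 to 85.4. A call has exactly 5 rows; each row is the pose to reach, as a shift and turn from the pose commanded when the call began, along the tool's axes at that moment; what a row does not reach only later rows make up. A row lasts 1/12 s, in which the tool goes at most 41.7 mm and 7.16 degrees, less where a joint would pass 70% of its speed; a pose out of reach is approached as far as the arm can. A call with a gripper value outside its range is refused whole. The fingers move at their own pace and stop on an object; "force" is the grip in N (left out, the last holds). Time passes only in rows, so rows that repeat a pose let the fingers close, or fill a call up. It gives the time, the measured TCP pose, the force and the opening at its end, in the units of the state.
- arm.sense(): the state, without advancing time (a new reading comes with each control period).
- eyes.snapshot(name): name is "scene" or "top"; returns a dict with "image" (480x640x3 uint8, red, green, blue), "fx", "fy", "cx", "cy" (pixels), "eye" and "rotation" of the camera in the world. Camera axes: x right, y down, z forward; pixel columns grow to the right and rows downward; lengths in mm; the calibration is good to about 2 mm. A picture is of the moment at which its call begins. There is no depth.
- job.sign_off(): hands the job in, once; it reports no verdict.
The state is a dict: "clock": time; "q": joint angles; "joint_vel": joint speeds; "effort": joint torques, N m; "eef_pos": TCP position; "tcp_rot": TCP orientation; "force": force on the tool from outside, world axes, zero at the start; "torque": the same for the moment, N m; "opening": finger opening in mm.
Only numpy, scipy, OpenCV 4.12 (cv2) and the standard library are available. Lean on these libraries where they do the work, as an engineer would, in place of code of your own. Each camera call takes 0.05 s, during which the arm holds its last target. There are 200 camera calls.

## Working session

There is one attempt and no reset: what is moved stays moved. The work goes in short steps, Python scripts to look and compute and a tool call to move; the robot and the scene stay as the last step left them, time stands still between calls to the robot, and variables do not carry over. Pictures are saved under pics/ and viewed, about 12 in all and at most 16, crops included, and the job is handed in when it is done.

Besides the shell and the picture viewer there is one more tool, called as name([rows], argument=value, ...), one row to a line, values as JSON. send_rows: Moves the arm, as the interface text tells. Its arguments: {"type":"object","properties":{"targets":{"type":"array"},"force":{"type":"number"}},"required":["targets"]}

```bash
mkdir -p pics; ls; python3 - <<'E'
from station import arm, eyes, job
import cv2,numpy as np
print(arm.sense(), arm.grip_depth)
for n in("scene","top"):
    s=eyes.snapshot(n); cv2.imwrite(f"pics/{n}0.png",s["image"][:,:,::-1])
    print(n,{k:np.round(v,4).tolist() for k,v in s.items() if k!="image"})
E
```

```text
pics
{'clock': 0.0, 'q': array([1.29199172e+00, 8.74515161e-02, 1.75117419e-01, 1.65977239e+00,
       6.45702811e-08, 1.57080942e+00]), 'joint_vel': array([-0.0005799 , -0.00091825, -0.00184197,  0.00149333,  0.00096899,
        0.00075945]), 'effort': array([-3.22016807e-03, -5.20396650e+01,  4.64799249e+01,  1.63548131e-02,
       -1.76177346e-04,  1.47358247e-05]), 'eef_pos': array([151.30201209, 528.5465987 , 230.57918424]), 'tcp_rot': array([-1.00220178,  1.3293651 ,  1.00088966]), 'force': array([0.00616307, 0.34480768, 0.95246069]), 'torque': array([ 0.01285357,  0.02256625, -0.02142525]), 'opening': 85.76508192307188} 18.700000000000003
scene {'fx': 536.4623, 'fy': 536.4623, 'cx': 326.3519, 'cy': 240.8956, 'eye': [1048.1574, 778.8114, 1101.9634], 'rotation': [-0.7601, -2.6325, 1.0131]}
top {'fx': 486.3197, 'fy': 486.3197, 'cx': 320.474, 'cy': 241.6626, 'eye': [433.0863, 58.1909, 1367.4861], 'rotation': [-2.1267, 2.1873, -0.1339]}
```

View pics/top0.png

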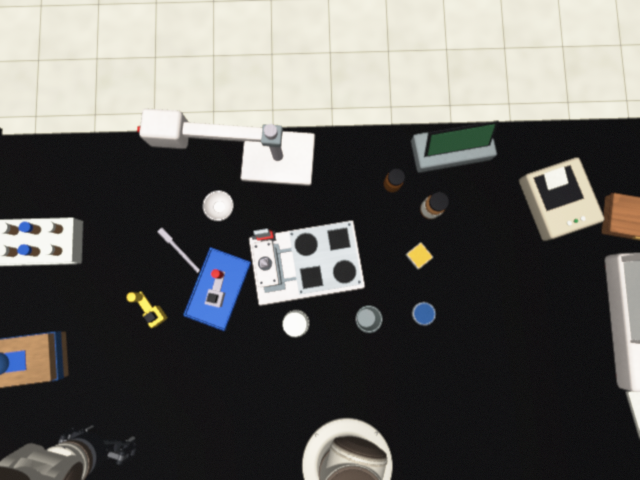

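View pics/scene0.png

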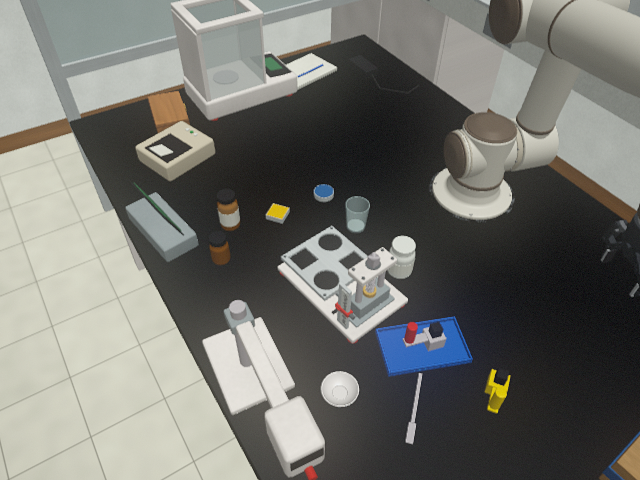

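```bash
cat > h.py <<'E'
import cv2, numpy as np, os
from scipy.spatial.transform import Rotation as R
from station import arm, eyes, job
def snap(n, save=None):
    s=eyes.snapshot(n); s["bgr"]=np.ascontiguousarray(s["image"][:,:,::-1])
    if save: cv2.imwrite(f"pics/{save}.png",s["bgr"])
    s["R"]=R.from_rotvec(s["rotation"]).as_matrix(); return s
def proj(s,p):
    c=(np.atleast_2d(p)-s["eye"])@s["R"]; return np.c_[s["fx"]*c[:,0]/c[:,2]+s["cx"], s["fy"]*c[:,1]/c[:,2]+s["cy"]]
def ray(s,uv):
    uv=np.atleast_2d(uv); d=np.c_[(uv[:,0]-s["cx"])/s["fx"],(uv[:,1]-s["cy"])/s["fy"],np.ones(len(uv))]@s["R"].T
    return d/np.linalg.norm(d,axis=1)[:,None]
def onz(s,uv,z):
    d=ray(s,uv); return s["eye"]+d*((z-s["eye"][2])/d[:,2])[:,None]
def tri(s1,uv1,s2,uv2):
    d1,d2=ray(s1,uv1)[0],ray(s2,uv2)[0]; A=np.c_[d1,-d2]; t=np.linalg.lstsq(A,s2["eye"]-s1["eye"],rcond=None)[0]
    a,b=s1["eye"]+t[0]*d1,s2["eye"]+t[1]*d2; return (a+b)/2,np.linalg.norm(a-b)
def blobs(s,lo,hi,amin=20,box=None):
    m=cv2.inRange(cv2.cvtColor(s["bgr"],cv2.COLOR_BGR2HSV),np.array(lo),np.array(hi))
    if box: k=np.zeros_like(m); x0,y0,x1,y1=box; k[y0:y1,x0:x1]=1; m=m*k
    cs,_=cv2.findContours(m,cv2.RETR_EXTERNAL,cv2.CHAIN_APPROX_NONE); out=[]
    for c in cs:
        a=cv2.contourArea(c)
        if a>=amin:
            M=cv2.moments(c); out.append((round(a),(M["m10"]/M["m00"],M["m01"]/M["m00"]),c))
    return sorted(out,key=lambda o:-o[0])
def crop(s,box,k,name):
    x0,y0,x1,y1=box; im=cv2.resize(s["bgr"][y0:y1,x0:x1],None,fx=k,fy=k,interpolation=cv2.INTER_CUBIC); cv2.imwrite(f"pics/{name}.png",im); print(im.shape)
def go(p,yaw=None,meas=True):
    """tool-frame turn (deg about tool x) and shift for world TCP p, yaw(deg)=jaw axis heading"""
    st=arm.sense(); Rm=R.from_rotvec(st["tcp_rot"]).as_matrix(); z=Rm[:,2]; y0=np.degrees(np.arctan2(z[1],z[0]))
    t=0 if yaw is None else -((yaw-y0+90)%180-90)
    print("yaw now",y0.round(2),"tilt",np.round(Rm[2],3),"turn x",round(t,2),"shift",np.round(Rm.T@(np.array(p)-st["eef_pos"]),1),"pos",st["eef_pos"].round(1),"t",round(st["clock"],2),"F",st["force"].round(1),"op",round(st["opening"],1))
E
python3 - <<'E'
from h import *
T=snap("top"); S=snap("scene")
print("base",proj(T,[0,0,0]),proj(S,[0,0,0]))
for nm,lo,hi in(("yel",(20,120,120),(35,255,255)),("blue",(100,120,60),(125,255,255)),("red",(0,150,100),(8,255,255))):
    for s,n in((T,"T"),(S,"S")):
        for a,c,k in blobs(s,lo,hi):
            print(nm,n,a,np.round(c,1),"z16:",onz(s,c,16)[0].round(0), np.round(cv2.minAreaRect(k)[1:],1).tolist() if 0 else "")
crop(T,(180,215,380,345),4,"crT")
crop(S,(260,210,480,390),3.6,"crS")
E
```

```text
base [[347.68286356 464.52751922]] [[470.74052255 191.07023212]]
yel T 280 [150.1 310.4] z16: [424. 530.  16.] 
yel T 273 [419.6 255.1] z16: [ 556. -219.   16.] 
yel T 67 [131.1 296.6] z16: [463. 584.  16.] 
yel S 464 [496.  392.1] z16: [421. 528.  16.] 
yel S 180 [277.2 210.6] z16: [ 553. -220.   16.] 
yel S 26 [368.6 292.8] z16: [501. 160.  16.] 
blue T 3279 [216.7 288.6] z16: [479. 347.  16.] 
blue T 426 [ 12.1 361.5] z16: [297. 904.  16.] 
blue T 270 [423.9 313.4] z16: [ 395. -223.   16.] 
blue T 148 [ 57.3 354.1] z16: [314. 781.  16.] 
blue T 87 [ 24.  249.5] z16: [603. 886.  16.] 
blue T 86 [ 25.1 226.8] z16: [667. 886.  16.] 
blue S 3118 [422.2 348.6] z16: [489. 357.  16.] 
blue S 168 [615.8 464.5] z16: [329. 770.  16.] 
blue S 154 [323.5 190.4] z16: [ 393. -223.   16.] 
red T 34 [216.1 273.8] z16: [520. 349.  16.] 
red T 20 [268.  236.3] z16: [621. 203.  16.] 
red S 97 [310.6 473. ] z16: [855. 458.  16.] 
red S 31 [411.8 325.8] z16: [470. 295.  16.] 
red S 28 [342.1 309.1] z16: [586. 166.  16.] 
(520, 800, 3)
(648, 792, 3)
```

View pics/crT.png

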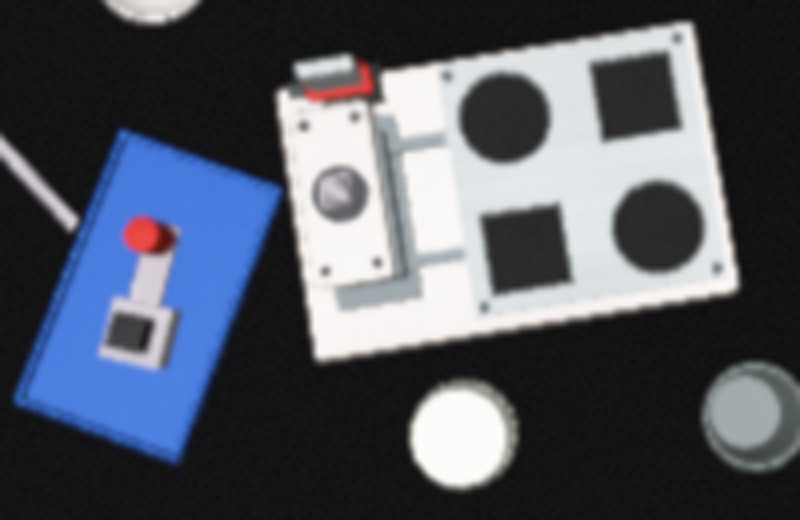

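View pics/crS.png

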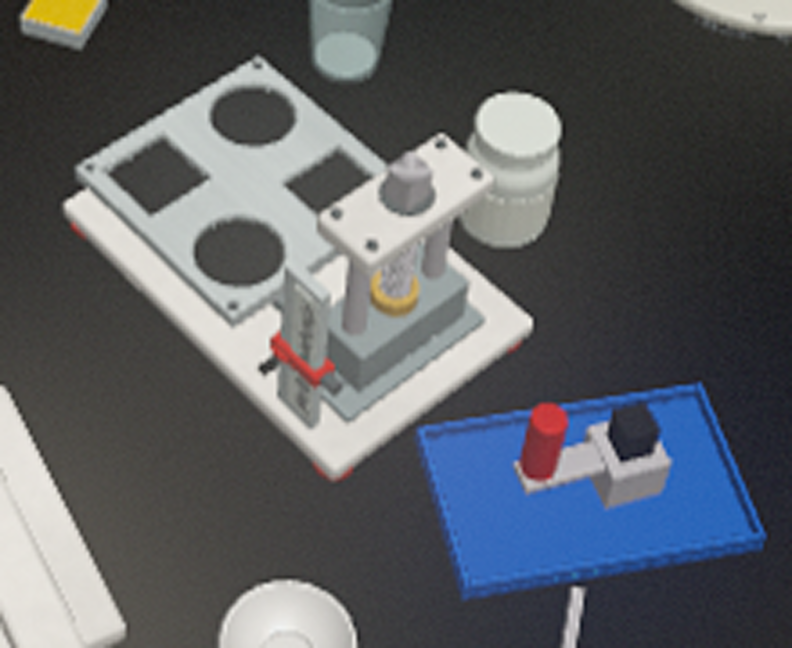

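```bash
cat >> h.py <<'E'
def pockets(s,box,z=62):
    m=cv2.inRange(cv2.cvtColor(s["bgr"],cv2.COLOR_BGR2GRAY),0,110)
    x0,y0,x1,y1=box; k=np.zeros_like(m); k[y0:y1,x0:x1]=m[y0:y1,x0:x1]
    out=[]
    for c in cv2.findContours(k,cv2.RETR_LIST,cv2.CHAIN_APPROX_NONE)[0]:
        a=cv2.contourArea(c)
        if 150<a<900:
            w=onz(s,c[:,0,:].astype(float),z)[:,:2]; M=cv2.moments((w*10).astype(np.float32))
            out.append((round(M["m00"]/100),np.array([M["m10"],M["m01"]])/M["m00"]/10,cv2.minAreaRect(w.astype(np.float32)),w))
    return out
E
python3 - <<'E'
from h import *
T=snap("top"); S=snap("scene")
for s,b,n in((T,(285,215,365,300),"T"),(S,(280,225,370,300),"S")):
    for a,c,r,w in pockets(s,b): print(n,a,c.round(1),np.round(r[1],1),round(r[2],1))
# coupons
for nm,lo,hi,tb,sb in(("yel",(20,100,100),(38,255,255),(400,235,440,275),(260,195,300,225)),("blue",(98,100,50),(128,255,255),(405,295,445,335),(305,175,345,205))):
    for s,b,n in((T,tb,"T"),(S,sb,"S")):
        a,c,k=blobs(s,lo,hi,box=b)[0]; w=onz(s,k[:,0,:].astype(float),16)[:,:2]
        r=cv2.minAreaRect(w.astype(np.float32)); M=cv2.moments((w*10).astype(np.float32))
        print(nm,n,np.round([M["m10"]/M["m00"]/10,M["m01"]/M["m00"]/10],1),np.round(r[0],1),np.round(r[1],1),round(r[2],1))
# crank: red handle top, black grip
def cen(s,uvbox,lo,hi):
    a,c,k=blobs(s,lo,hi,amin=10,box=uvbox)[0]; return a,c,k
aT=cen(T,(205,262,230,285),(0,120,60),(10,255,255)); aS=cen(S,(400,315,422,350),(0,120,60),(10,255,255))
print("red T",aT[0],np.round(aT[1],1),onz(T,aT[1],101)[0].round(1),"S",aS[0],np.round(aS[1],1),onz(S,aS[1],72)[0].round(1))
bT=cen(T,(203,290,224,306),(0,0,0),(180,255,70)); bS=cen(S,(425,318,448,340),(0,0,0),(180,255,70))
print("blk T",bT[0],np.round(bT[1],1),onz(T,bT[1],70)[0].round(1),"S",bS[0],np.round(bS[1],1),onz(S,bS[1],60)[0].round(1))
# tray
for s,b,n in((T,(175,240,255,335),"T"),(S,(370,310,480,380),"S")):
    a,c,k=blobs(s,(100,120,60),(125,255,255),box=b)[0]; w=onz(s,cv2.convexHull(k)[:,0,:].astype(float),16)[:,:2]
    print("tray",n,np.round(np.concatenate([np.array(v).ravel() for v in cv2.minAreaRect(w.astype(np.float32))]),1))
E
```

```text
T 2441 [449.9   1.3] [ 31.3 181.8] 8.5
T 2405 [501.5  84.1] [51.5 51.6] 7.9
T 2584 [513.9  -5.4] [56.4 56.4] 88.4
T 2548 [590.9  96.2] [56.8 54.5] 88.4
T 2428 [603.1   7.5] [51.1 52.3] 7.9
S 2650 [683.3  76.4] [ 49.7 104.6] 7.6
S 2552 [590.1  97.3] [56.3 59.3] 58.2
S 1520 [502.3  76.7] [52.  33.3] 6.4
S 2388 [602.5   8.6] [52.2 50.6] 7.3
S 2489 [513.4  -3.9] [53.3 58. ] 58.3
yel T [ 556.4 -219.2] [ 556.4 -219.9] [52.3 52.7] 36.7
yel S [ 552.8 -220. ] [ 553.5 -220.3] [50.9 50.5] 37.2
blue T [ 395.5 -222.5] [ 395.6 -222.2] [53.5 53. ] 42.5
blue S [ 392.4 -223.8] [ 391.7 -224.9] [53.5 51.2] 58.2
red T 42 [216.8 274.1] [513.8 328.4 101. ] S 32 [412. 326.] [500.1 320.5  72. ]
blk T 44 [212.5 297.8] [453.2 346.4  70. ] S 134 [435.2 329.6] [454.6 351.   60. ]
tray T [480.2 346.8 125.9 205.6  68.3]
tray S [480.9 349.3 129.6 203.9  68.2]
```

```bash
python3 - <<'E'
from h import *
go([555.5,-219.5,120],37); go([555.5,-219.5,120],-53)
for f,b,n in(("top0",(250,248,280,278),"T"),("scene0",(360,240,390,275),"S")):
    im=cv2.imread(f"pics/{f}.png"); x0,y0,x1,y1=b; cv2.imwrite(f"pics/sh{n}.png",cv2.resize(im[y0:y1,x0:x1],(400,400 if n=="T" else 467),interpolation=cv2.INTER_CUBIC))
a=cv2.imread("pics/shT.png");b=cv2.imread("pics/shS.png"); c=np.zeros((467,800,3),np.uint8); c[:400,:400]=a; c[:,400:]=b; cv2.imwrite("pics/sh.png",c)
T=snap("top")
Rz=R.from_euler('z',7.9,degrees=True).as_matrix()
for zz in(183,207,215): print(proj(T,np.array([552.3,46,0])+Rz@[0,150,zz]))
E
```

```text
yaw now 74.03 tilt [-1.  0. -0.] turn x 37.03 shift [ 111.3 -594.5 -608.1] pos [151.3 528.7 231.1] t 0.3 F [ 0.7 -0.6 -0. ] op 85.4
yaw now 74.03 tilt [-1.  0. -0.] turn x -52.97 shift [ 111.3 -594.5 -608.1] pos [151.3 528.7 231.1] t 0.3 F [ 0.7 -0.6 -0. ] op 85.4
[[264.43893527 263.25461187]]
[[263.27271308 262.45422429]]
[[262.87329062 262.18009747]]
```

View pics/sh.png

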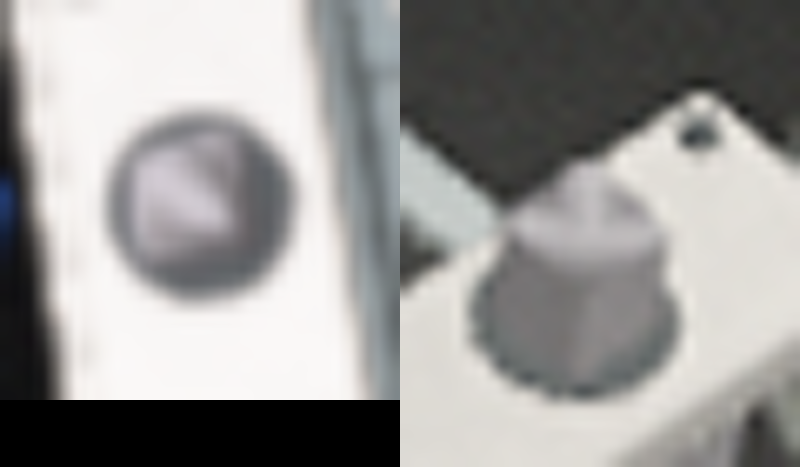

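send_rows([
  [[0,0,0,0,-24,-24,85],[0,0,0,0,-48,-49,85],[0,0,0,0,-71,-73,85],[0,0,0,0,-95,-97,85],[0,0,0,0,-119,-122,85]],
], force=40)

```text
clock: 0.77
eef_pos: [232.5, 377.4, 231.2]
tcp_rot: [-1.002, 1.328, 1.002]
force: [0.6, -1.2, 0.6]
opening: 85.0
```

send_rows([
  [[0,0,0,0,-24,-24,85],[0,0,0,0,-48,-49,85],[0,0,0,0,-71,-73,85],[0,0,0,0,-95,-97,85],[0,0,0,0,-119,-122,85]],
])

```text
clock: 1.18
eef_pos: [313.4, 227.3, 231.5]
tcp_rot: [-1.002, 1.327, 1.002]
force: [0.6, 1.4, -0.0]
opening: 84.5
```

send_rows([
  [[0,0,0,0,-24,-24,85],[0,0,0,0,-48,-49,85],[0,0,0,0,-71,-73,85],[0,0,0,0,-95,-97,85],[0,0,0,0,-119,-122,85]],
])

```text
clock: 1.6
eef_pos: [394.3, 77.0, 231.5]
tcp_rot: [-1.002, 1.327, 1.001]
force: [0.7, 0.5, 0.1]
opening: 84.8
```

send_rows([
  [[0,0,0,0,-24,-24,85],[0,0,0,0,-48,-49,85],[0,0,0,0,-71,-73,85],[0,0,0,0,-95,-97,85],[0,0,0,0,-119,-122,85]],
])

```text
clock: 2.02
eef_pos: [475.2, -73.1, 231.4]
tcp_rot: [-1.001, 1.328, 1.001]
force: [1.1, 0.9, 0.2]
opening: 85.1
```

send_rows([
  [[7,0,0,10,-24,-24,85],[14,0,0,20,-48,-49,85],[21,0,0,40,-71,-73,85],[28,0,0,60,-95,-97,85],[35,0,0,80,-118,-120,85]],
])

```text
clock: 2.43
eef_pos: [555.7, -221.1, 150.4]
tcp_rot: [-0.528, 1.505, 0.528]
force: [0.9, -0.2, 0.6]
opening: 85.1
```

```bash
python3 - <<'E'
from h import *
S=snap("scene")
for nm,lo,hi in(("yel",(20,100,100),(38,255,255)),("blue",(98,100,50),(128,255,255))):
    for a,c,k in blobs(S,lo,hi,amin=60,box=(250,160,360,260)): print(nm,a,onz(S,c,16)[0].round(1))
go([555.5,-219.5,5],37)
E
```

```text
yel 186 [ 553.1 -219.6   16. ]
blue 161 [ 392.5 -223.6   16. ]
yaw now 38.02 tilt [-1.     0.003 -0.003] turn x 1.02 shift [139.5   4.    3. ] pos [ 556.2 -224.6  144.5] t 2.48 F [-5.8 -0.7 -5.3] op 85.2
```

send_rows([
  [[1,0,0,20,0,0,85],[1,0,0,50,0,0,85],[1,0,0,80,0,0,85],[1,0,0,95,0,0,85],[1,0,0,95,0,0,85]],
])

```text
clock: 2.9
eef_pos: [552.9, -218.4, 52.0]
tcp_rot: [-0.517, 1.513, 0.523]
force: [-0.7, 1.0, -0.5]
opening: 85.0
```

```bash
python3 - <<'E'
from h import *
go([555.5,-219.5,5],37)
E
```

```text
yaw now 38.03 tilt [-1.     0.006 -0.003] turn x 1.03 shift [47.  -2.7  1.5] pos [ 552.9 -218.4   52. ] t 2.9 F [-0.7  1.  -0.5] op 85.0
```

send_rows([
  [[1,0,0,20,-1,1,85],[1,0,0,40,-2.5,1.5,85],[1,0,0,47,-2.5,1.5,85],[1,0,0,47,-2.5,1.5,85],[1,0,0,47,-2.5,1.5,85]],
], force=25)

```text
clock: 3.32
eef_pos: [558.1, -220.3, 10.4]
tcp_rot: [-0.506, 1.51, 0.506]
force: [0.6, -0.2, -0.3]
opening: 84.6
```

send_rows([
  [[0,0,0,0,0,0,45],[0,0,0,0,0,0,45],[0,0,0,0,0,0,45],[0,0,0,0,0,0,45],[0,0,0,0,0,0,45]],
])

```text
clock: 3.73
eef_pos: [558.4, -220.5, 10.8]
tcp_rot: [-0.507, 1.51, 0.505]
force: [-2.3, -0.2, 5.1]
opening: 50.4
```

send_rows([
  [[0,0,0,0,0,0,45],[0,0,0,0,0,0,45],[0,0,0,0,0,0,45],[0,0,0,0,0,0,45],[0,0,0,0,0,0,45]],
])

```text
clock: 4.15
eef_pos: [558.4, -220.6, 10.9]
tcp_rot: [-0.507, 1.509, 0.505]
force: [-1.4, 0.1, 5.3]
opening: 50.4
```

```bash
python3 - <<'E'
from h import *
go([555.5,-219.5,5],37)
E
```

```text
yaw now 37.03 tilt [-1.    -0.002  0.001] turn x 0.03 shift [ 5.9  2.6 -1.7] pos [ 558.4 -220.6   10.9] t 4.15 F [-1.4  0.1  5.3] op 50.4
```

send_rows([
  [[0,0,0,0,0,0,70],[0,0,0,0,0,0,70],[0,0,0,3,2,0,70],[0,0,0,6,2.5,0,70],[0,0,0,6,2.5,0,70]],
])

```text
clock: 4.57
eef_pos: [555.8, -217.9, 2.3]
tcp_rot: [-0.505, 1.512, 0.507]
force: [0.1, 0.7, -0.3]
opening: 70.2
```

send_rows([
  [[0,0,0,0,0,0,45],[0,0,0,0,0,0,45],[0,0,0,0,0,0,45],[0,0,0,0,0,0,45],[0,0,0,0,0,0,45]],
])

```text
clock: 4.98
eef_pos: [556.3, -218.3, 3.2]
tcp_rot: [-0.506, 1.511, 0.506]
force: [0.6, 0.0, 0.1]
opening: 51.1
```

```bash
python3 - <<'E'
from h import *
go([555.5,-219.5,5],37)
S=snap("scene"); crop(S,(240,150,340,225),8,"g1")
E
```

```text
yaw now 37.03 tilt [-1.  0. -0.] turn x 0.03 shift [-1.8 -0.5 -1.3] pos [ 556.3 -218.3    3.2] t 4.98 F [0.6 0.  0.1] op 51.1
(600, 800, 3)
```

View pics/g1.png

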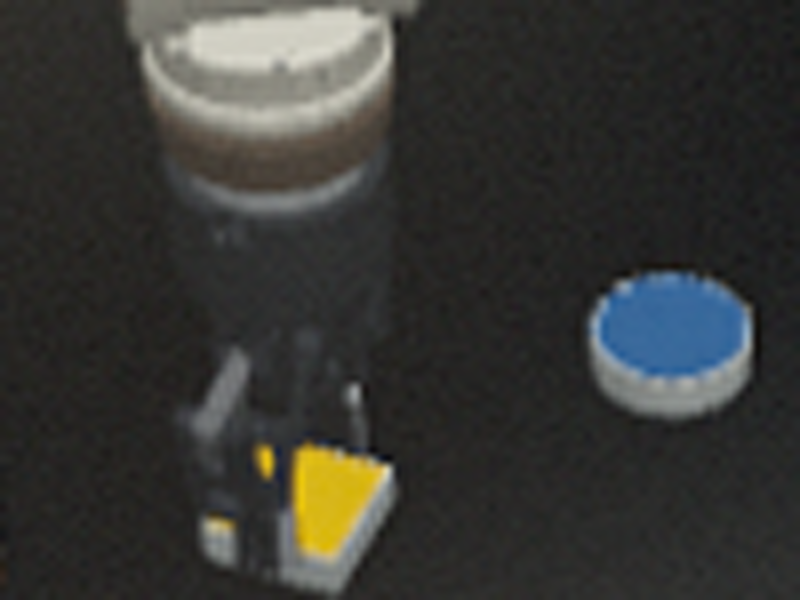

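```bash
python3 - <<'E'
from h import *
print(arm.sense()["q"].round(3))
E
```

```text
[-0.374  0.23  -0.105  1.236  0.     0.551]
```

send_rows([
  [[0,0,0,0,0,0,83],[0,0,0,0,0,0,83],[0,0,0,0,0,0,83],[0,0,0,-15,0,0,83],[0,0,0,-40,0,0,83]],
])

```text
clock: 5.45
eef_pos: [554.7, -217.6, 41.0]
tcp_rot: [-0.504, 1.515, 0.509]
force: [0.9, 0.1, -0.5]
opening: 82.9
```

send_rows([
  [[-7,0,0,0,0,0,83],[-14,0,0,0,0,0,83],[-21,0,0,0,0,0,83],[-28,0,0,0,0,0,83],[-35,0,0,0,0,0,83]],
])

```text
clock: 5.87
eef_pos: [556.4, -218.3, 43.4]
tcp_rot: [-0.98, 1.339, 0.979]
force: [0.6, 0.4, -0.3]
opening: 82.8
```

send_rows([
  [[-7,0,0,0,0,0,83],[-14,0,0,0,0,0,83],[-21,0,0,0,0,0,83],[-28,0,0,0,0,0,83],[-35,0,0,0,0,0,83]],
])

```text
clock: 6.28
eef_pos: [556.3, -218.3, 43.3]
tcp_rot: [-1.429, 1.05, 1.429]
force: [-0.2, 0.7, -1.2]
opening: 83.2
```

send_rows([
  [[-7,0,0,0,0,0,83],[-14,0,0,0,0,0,83],[-20,0,0,0,0,0,83],[-20,0,0,10,0,0,83],[-20,0,0,20,0,0,83]],
])

```text
clock: 6.7
eef_pos: [556.7, -218.4, 23.0]
tcp_rot: [-1.666, 0.833, 1.664]
force: [-0.1, -0.2, 0.4]
opening: 82.9
```

```bash
python3 - <<'E'
from h import *
go([556.3,-218.3,8.5],127)
E
```

```text
yaw now 126.83 tilt [-1.    -0.001 -0.001] turn x -0.17 shift [14.5  0.2  0.4] pos [ 556.7 -218.4   23. ] t 6.7 F [-0.1 -0.2  0.4] op 82.9
```

send_rows([
  [[0,0,0,8,0,0,83],[0,0,0,15,0,0,83],[0,0,0,15,0,0,83],[0,0,0,15,0,0,45],[0,0,0,15,0,0,45]],
], force=30)

```text
clock: 7.12
eef_pos: [556.4, -218.3, 8.4]
tcp_rot: [-1.667, 0.831, 1.667]
force: [-0.2, -0.1, -0.6]
opening: 60.8
```

send_rows([
  [[0,0,0,0,0,0,45],[0,0,0,0,0,0,45],[0,0,0,0,0,0,45],[0,0,0,-3,0,0,45],[0,0,0,-15,0,0,45]],
])

```text
clock: 7.53
eef_pos: [555.1, -217.8, 21.8]
tcp_rot: [-1.664, 0.831, 1.67]
force: [-0.2, 1.1, -1.6]
opening: 50.5
```

send_rows([
  [[0,0,0,-25,0,0,45],[0,0,0,-50,0,0,45],[0,0,0,-75,0,0,45],[0,0,0,-100,0,0,45],[0,0,0,-110,0,0,45]],
])

```text
clock: 7.95
eef_pos: [557.3, -218.7, 137.9]
tcp_rot: [-1.672, 0.83, 1.663]
force: [0.5, 0.1, -1.1]
opening: 50.7
```

```bash
python3 - <<'E'
from h import *
go([602.8,8.0,130],97.9)
S=snap("scene"); crop(S,(240,110,340,185),8,"g2")
E
```

```text
yaw now 127.03 tilt [-1.    -0.003 -0.004] turn x 29.13 shift [   7.7 -172.8  153.6] pos [ 557.3 -218.7  137.9] t 7.95 F [ 0.5  0.1 -1.1] op 50.7
(600, 800, 3)
```

View pics/g2.png

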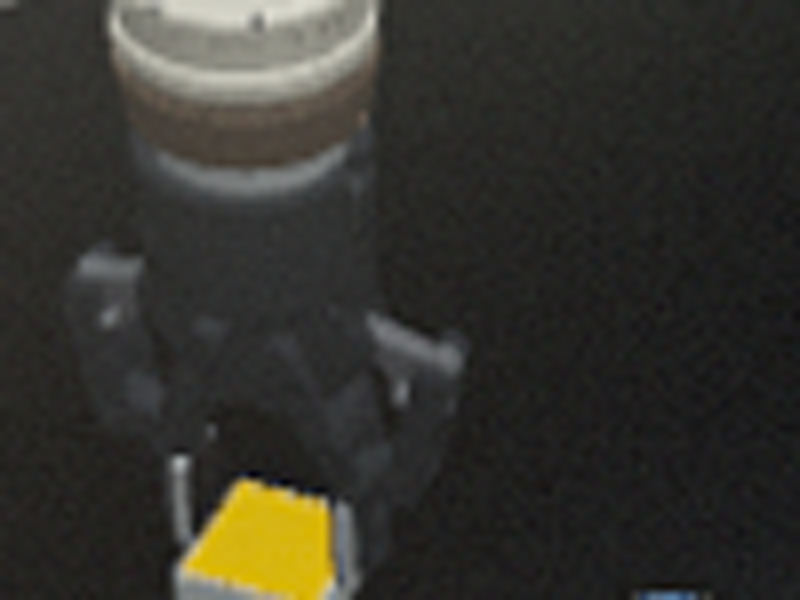

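send_rows([
  [[0,0,0,0,-10,9,45],[0,0,0,0,-27,24,45],[0,0,0,0,-47,42,45],[0,0,0,0,-67,60,45],[0,0,0,0,-87,77,45]],
])

```text
clock: 8.42
eef_pos: [578.6, -102.5, 131.2]
tcp_rot: [-1.665, 0.832, 1.67]
force: [0.8, -0.6, -1.1]
opening: 50.5
```

send_rows([
  [[7,0,0,0,-20,18,45],[14,0,0,0,-40,36,45],[21,0,0,0,-60,54,45],[27,0,0,0,-76,69,45],[29,0,0,0,-85.5,76.5,45]],
])

```text
clock: 8.83
eef_pos: [600.8, 11.3, 131.1]
tcp_rot: [-1.307, 1.143, 1.311]
force: [-0.2, -0.6, -2.0]
opening: 50.5
```

send_rows([
  [[0,0,0,10,0,0,45],[0,0,0,30,0,0,45],[0,0,0,40,0,0,45],[0,0,0,45,0,0,45],[0,0,0,45,0,0,45]],
])

```text
clock: 9.25
eef_pos: [600.3, 7.8, 85.9]
tcp_rot: [-1.31, 1.142, 1.315]
force: [0.5, -0.3, -0.4]
opening: 50.4
```

```bash
python3 - <<'E'
from h import *
go([602.8,8.0,65],97.9)
S=snap("scene"); T=snap("top"); st=arm.sense()
crop(S,(270,200,370,290),6,"g3")
for s,n,b in((S,"S",(260,190,380,300)),(T,"T",(280,210,380,310))):
    for a,c,k in blobs(s,(20,100,100),(38,255,255),amin=10,box=b): print(n,a,np.round(c,1),onz(s,c,st["eef_pos"][2]-8.4+16)[0].round(1))
for a,c,r,w in pockets(S,(280,225,370,300)): print(a,c.round(1))
E
```

```text
yaw now 98.03 tilt [-1.     0.004  0.   ] turn x 0.13 shift [20.9 -2.6 -0.1] pos [600.3   7.8  85.9] t 9.25 F [ 0.5 -0.3 -0.4] op 50.4
(540, 600, 3)
S 178 [300.7 250.4] [608.7   8.4  95.9]
S 37 [369.2 293. ] [540.5 206.2  95.9]
2661 [683.2  76.4]
2553 [590.   97.3]
1520 [502.3  76.7]
4564 [443.2  18.3]
```

View pics/g3.png

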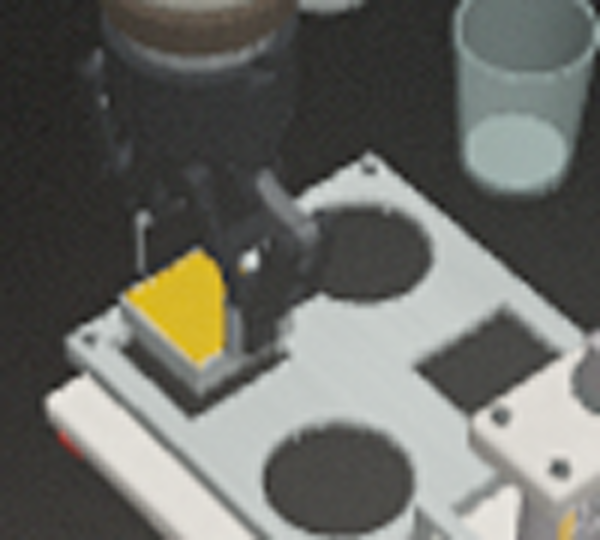

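send_rows([
  [[0,0,0,5,-1,0,45],[0,0,0,10,-1,0,45],[0,0,0,10,-1,0,45],[0,0,0,10,-1,0,45],[0,0,0,10,-1,0,45]],
])

```text
clock: 9.77
eef_pos: [602.6, 8.2, 78.4]
tcp_rot: [-1.312, 1.14, 1.312]
force: [0.4, -0.2, -1.2]
opening: 50.6
```

```bash
python3 - <<'E'
from h import *
go([602.8,8.0,65],97.9)
E
```

```text
yaw now 98.02 tilt [-1. -0. -0.] turn x 0.12 shift [13.4 -0.1 -0.3] pos [602.6   8.2  78.4] t 9.77 F [ 0.4 -0.2 -1.2] op 50.6
```

send_rows([
  [[0,0,0,2,0,-0.2,45],[0,0,0,4,0,-0.2,45],[0,0,0,6,0,-0.2,45],[0,0,0,8,0,-0.2,45],[0,0,0,10,0,-0.2,45]],
])

```text
clock: 10.18
eef_pos: [603.0, 8.1, 70.3]
tcp_rot: [-1.313, 1.138, 1.31]
force: [-8.0, -1.1, 21.3]
opening: 50.6
```

send_rows([
  [[0,0,0,1,0,0,45],[0,0,0,2,0,0,45],[0,0,0,3,0,0,45],[0,0,0,3.2,0,0,45],[0,0,0,3.2,0,0,45]],
])

```text
clock: 10.6
eef_pos: [603.7, 8.1, 69.3]
tcp_rot: [-1.314, 1.136, 1.308]
force: [-8.1, -1.5, 25.5]
opening: 50.3
```

send_rows([
  [[0,0,0,-3,0,0,45],[0,0,0,-5,0,0,45],[0,0,0,-5,0,0,45],[0,0,0,-5,0,0,45],[0,0,0,-5,0,0,45]],
])

```text
clock: 11.02
eef_pos: [602.6, 8.1, 69.9]
tcp_rot: [-1.312, 1.14, 1.312]
force: [-0.5, 0.7, 2.8]
opening: 50.4
```

```bash
python3 - <<'E'
from h import *
go([602.8,8.0,65],97.9); print(arm.sense()["torque"].round(2))
S=snap("scene"); T=snap("top")
a=cv2.resize(S["bgr"][235:285,275:325],(400,400),interpolation=cv2.INTER_CUBIC); b=cv2.resize(T["bgr"][215:265,315:365],(400,400),interpolation=cv2.INTER_CUBIC)
# overlay predicted pocket outline (top edge) in blue-less marks
C=np.array([552.3,46,0]); Rz=R.from_euler('z',7.9,degrees=True).as_matrix()
q=np.array([[1,1],[1,-1],[-1,-1],[-1,1]])*28+[45,-45]
for s,im,o in((S,a,(275,235)),(T,b,(315,215))):
    p=proj(s,C+np.c_[q,np.full(4,62)]@Rz.T); p=((p+.5-np.array(o))*8).astype(int)
    cv2.polylines(im,[p],True,(0,0,255),1)
cv2.imwrite("pics/g4.png",np.hstack([a,b]))
E
```

```text
yaw now 98.03 tilt [-1.  0.  0.] turn x 0.13 shift [ 4.9 -0.2 -0.1] pos [602.6   8.1  69.9] t 11.02 F [-0.5  0.7  2.8] op 50.4
[ 0.01  0.02 -0.01]
```

View pics/g4.png

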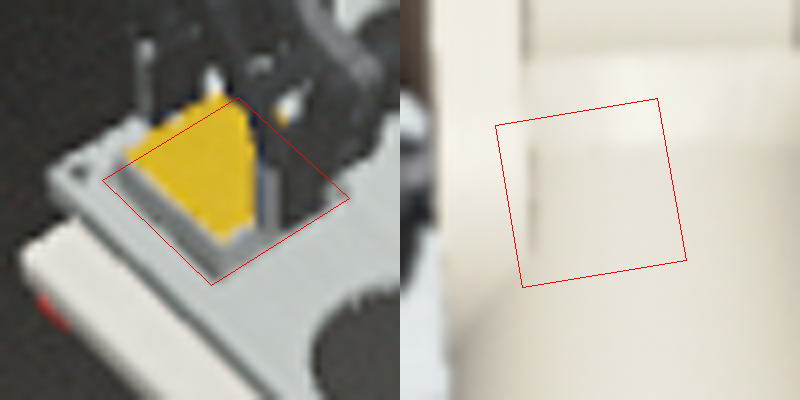

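send_rows([
  [[0,0,0,1,0,0,45],[0,0,0,2,0,0,45],[0,0,0,2,0,0,45],[0,0,0,2,0,0,45],[0,0,0,2,0,0,45]],
])

```text
clock: 11.53
eef_pos: [602.8, 8.1, 69.6]
tcp_rot: [-1.312, 1.139, 1.311]
force: [-5.6, -0.4, 13.0]
opening: 50.3
```

```bash
python3 - <<'E'
from h import *
go([602.8,8.0,65],97.9); s=arm.sense(); print(s["torque"].round(3),s["force"].round(2))
E
```

```text
yaw now 98.03 tilt [-1.    -0.001 -0.   ] turn x 0.13 shift [ 4.6 -0.  -0.1] pos [602.8   8.1  69.6] t 11.53 F [-5.6 -0.4 13. ] op 50.3
[0.178 1.035 0.179] [-5.62 -0.35 13.  ]
```

send_rows([
  [[0,0,0,-2,0,-1,45],[0,0,0,-2,0,-1.5,45],[0,0,0,-1,0,-1.5,45],[0,0,0,0,0,-1.5,45],[0,0,0,0,0,-1.5,45]],
])

```text
clock: 11.95
eef_pos: [602.4, 6.6, 67.1]
tcp_rot: [-1.311, 1.141, 1.313]
force: [-0.0, -1.1, -1.4]
opening: 50.8
```

```bash
python3 - <<'E'
from h import *
go([602.8,8.0,65],97.9); s=arm.sense(); print(s["torque"].round(3),s["force"].round(2))
E
```

```text
yaw now 98.02 tilt [-1.     0.001  0.   ] turn x 0.12 shift [ 2.1 -0.6  1.3] pos [602.4   6.6  67.1] t 11.95 F [-0.  -1.1 -1.4] op 50.8
[-0.037 -0.036  0.009] [-0.04 -1.06 -1.41]
```

send_rows([
  [[0,0,0,1,0,0,45],[0,0,0,2,0,0,45],[0,0,0,2.5,0,0,45],[0,0,0,2.5,0,0,45],[0,0,0,2.5,0,0,45]],
])

```text
clock: 12.37
eef_pos: [602.8, 6.6, 65.5]
tcp_rot: [-1.312, 1.14, 1.312]
force: [0.2, 0.4, -0.9]
opening: 50.6
```

```bash
python3 - <<'E'
from h import *
go([602.8,8.0,65],97.9); s=arm.sense(); print(s["torque"].round(3),s["force"].round(2))
E
```

```text
yaw now 98.02 tilt [-1.  0.  0.] turn x 0.12 shift [ 0.5 -0.2  1.4] pos [602.8   6.6  65.5] t 12.37 F [ 0.2  0.4 -0.9] op 50.6
[0.025 0.027 0.001] [ 0.18  0.37 -0.92]
```

send_rows([
  [[0,0,0,0.5,0,0,72],[0,0,0,0.5,0,0,72],[0,0,0,0.5,0,0,72],[0,0,0,-15,0,0,72],[0,0,0,-45,0,0,72]],
])

```text
clock: 12.78
eef_pos: [600.9, 6.6, 107.5]
tcp_rot: [-1.308, 1.144, 1.316]
force: [-0.1, -0.4, 0.1]
opening: 72.1
```

```bash
python3 - <<'E'
from h import *
go([395.5,-222.5,110],97.9)
E
```

```text
yaw now 98.03 tilt [-1.     0.006  0.001] turn x 0.13 shift [  -1.2  235.4 -198.2] pos [600.9   6.6 107.5] t 12.78 F [-0.1 -0.4  0.1] op 72.1
```

send_rows([
  [[0,0,0,-25,10,-8,85],[0,0,0,-35,30,-25,85],[0,0,0,-35,55,-46,85],[0,0,0,-35,82,-69,85],[0,0,0,-35,109,-91,85]],
])

```text
clock: 13.2
eef_pos: [506.8, -99.5, 145.9]
tcp_rot: [-1.313, 1.139, 1.311]
force: [0.8, -0.0, 0.5]
opening: 84.9
```

send_rows([
  [[0,0,0,0,28,-23,85],[0,0,0,0,56,-46,85],[0,0,0,20,84,-70,85],[0,0,0,50,112,-94,85],[0,0,0,80,128,-107,85]],
])

```text
clock: 13.62
eef_pos: [395.6, -224.4, 67.3]
tcp_rot: [-1.315, 1.139, 1.307]
force: [1.3, -0.7, -0.6]
opening: 84.9
```

send_rows([
  [[0,0,0,0,0,0,85],[0,0,0,0,0,0,85],[0,0,0,0,0,0,85],[0,0,0,0,0,0,85],[0,0,0,0,0,0,85]],
])

```text
clock: 14.03
eef_pos: [397.5, -222.1, 67.6]
tcp_rot: [-1.315, 1.138, 1.311]
force: [-0.2, 0.1, 0.9]
opening: 84.8
```

```bash
python3 - <<'E'
from h import *
go([395.5,-222.5,6],97.9)
S=snap("scene")
for a,c,k in blobs(S,(98,100,50),(128,255,255),amin=30,box=(250,120,400,260)): print(a,onz(S,c,16)[0].round(1))
for a,c,k in blobs(S,(20,100,100),(38,255,255),amin=30,box=(250,120,360,290)): print("yel",a,onz(S,c,72)[0].round(1))
E
```

```text
yaw now 98.11 tilt [-1.    -0.002 -0.001] turn x 0.21 shift [61.6  2.2 -0.1] pos [ 397.5 -222.1   67.6] t 14.03 F [-0.2  0.1  0.9] op 84.8
160 [ 392.5 -223.5   16. ]
yel 248 [602.1   8.6  72. ]
```

send_rows([
  [[0,0,0,25,2,0,85],[0,0,0,50,2,0,85],[0,0,0,60,2,0,85],[0,0,0,60,2,0,85],[0,0,0,60,2,0,55]],
])

```text
clock: 14.5
eef_pos: [394.4, -222.3, 6.7]
tcp_rot: [-1.312, 1.139, 1.312]
force: [0.1, -0.8, -0.0]
opening: 75.4
```

send_rows([
  [[0,0,0,0,0,0,55],[0,0,0,0,0,0,55],[0,0,0,0,0,0,55],[0,0,0,0,0,0,55],[0,0,0,0,0,0,85]],
])

```text
clock: 14.92
eef_pos: [395.0, -223.0, 7.8]
tcp_rot: [-1.314, 1.139, 1.31]
force: [0.3, 0.0, 0.7]
opening: 68.2
```

send_rows([
  [[0,0,0,0,0,0,85],[0,0,0,0,0,0,85],[0,0,0,0,0,0,85],[0,0,0,-10,0,0,85],[0,0,0,-30,0,0,85]],
])

```text
clock: 15.33
eef_pos: [392.8, -221.8, 34.9]
tcp_rot: [-1.308, 1.141, 1.315]
force: [-0.6, 0.4, 1.3]
opening: 85.0
```

send_rows([
  [[7,0,0,0,0,0,85],[14,0,0,0,0,0,85],[21,0,0,0,0,0,85],[28,0,0,0,0,0,85],[35,0,0,0,0,0,85]],
])

```text
clock: 15.75
eef_pos: [394.2, -222.6, 36.9]
tcp_rot: [-0.852, 1.398, 0.851]
force: [-0.1, -0.5, -0.4]
opening: 85.1
```

send_rows([
  [[7,0,0,0,0,0,85],[14,0,0,0,0,0,85],[21,0,0,0,0,0,85],[28,0,0,0,0,0,85],[35,0,0,0,0,0,85]],
])

```text
clock: 16.17
eef_pos: [394.2, -222.6, 36.9]
tcp_rot: [-0.379, 1.537, 0.378]
force: [0.2, 0.2, 0.3]
opening: 84.9
```

send_rows([
  [[7,0,0,0,0,0,85],[14,0,0,0,0,0,85],[20,0,0,0,0,0,85],[20,0,0,0,0,0,85],[20,0,0,0,0,0,85]],
])

```text
clock: 16.58
eef_pos: [394.2, -222.6, 36.7]
tcp_rot: [-0.113, 1.568, 0.112]
force: [-0.5, -1.1, 0.2]
opening: 84.9
```

```bash
python3 - <<'E'
from h import *
go([395.5,-222.5,7],7.9)
E
```

```text
yaw now 8.22 tilt [-1. -0.  0.] turn x 0.32 shift [29.7 -0.1  1.3] pos [ 394.2 -222.6   36.7] t 16.58 F [-0.5 -1.1  0.2] op 84.9
```

send_rows([
  [[0,0,0,15,0,0,85],[0,0,0,29,0,0,85],[0,0,0,29,0,0,85],[0,0,0,29,0,0,50],[0,0,0,29,0,0,50]],
])

```text
clock: 17.0
eef_pos: [394.3, -222.7, 7.9]
tcp_rot: [-0.111, 1.568, 0.111]
force: [-0.6, 0.1, 0.4]
opening: 63.1
```

send_rows([
  [[0,0,0,0,0,0,50],[0,0,0,0,0,0,50],[0,0,0,0,0,0,50],[0,0,0,-1,0,0,50],[0,0,0,-1,0,0,50]],
])

```text
clock: 17.42
eef_pos: [394.4, -222.7, 8.8]
tcp_rot: [-0.111, 1.567, 0.11]
force: [0.7, 0.2, -0.9]
opening: 57.7
```

send_rows([
  [[0,0,0,-20,0,0,50],[0,0,0,-50,0,0,50],[0,0,0,-85,0,0,50],[0,0,0,-110,0,0,50],[0,0,0,-120,0,0,50]],
])

```text
clock: 17.83
eef_pos: [395.3, -223.2, 132.0]
tcp_rot: [-0.112, 1.564, 0.108]
force: [-0.1, -0.3, -0.4]
opening: 57.3
```

send_rows([
  [[0,0,0,0,0,0,50],[0,0,0,0,0,0,50],[0,0,0,0,0,0,50],[0,0,0,0,0,0,50],[0,0,0,0,0,0,50]],
])

```text
clock: 18.25
eef_pos: [393.5, -222.2, 126.6]
tcp_rot: [-0.109, 1.57, 0.111]
force: [0.8, -0.0, -1.0]
opening: 57.5
```

```bash
python3 - <<'E'
from h import *
go([513.9,-6.2,128],7.9)
E
```

```text
yaw now 8.03 tilt [-1.     0.001 -0.002] turn x 0.13 shift [ -1.4 197.1 149.4] pos [ 393.5 -222.2  126.6] t 18.25 F [ 0.8 -0.  -1. ] op 57.5
```

send_rows([
  [[0,0,0,0,10,8,50],[0,0,0,0,30,23,50],[0,0,0,0,54,41,50],[0,0,0,0,78,59,50],[0,0,0,0,102,77,50]],
])

```text
clock: 18.67
eef_pos: [456.2, -109.6, 127.4]
tcp_rot: [-0.109, 1.569, 0.11]
force: [-0.2, -0.8, -1.3]
opening: 57.7
```

send_rows([
  [[0,0,0,0,24,18,50],[0,0,0,5,48,36,50],[0,0,0,15,72,54,50],[0,0,0,30,88,66,50],[0,0,0,45,95,71.5,50]],
])

```text
clock: 19.08
eef_pos: [514.4, -4.4, 81.9]
tcp_rot: [-0.111, 1.568, 0.112]
force: [-1.1, -0.5, -0.8]
opening: 57.6
```

send_rows([
  [[0,0,0,0,0,0,50],[0,0,0,0,0,0,50],[0,0,0,0,0,0,50],[0,0,0,0,0,0,50],[0,0,0,0,0,0,50]],
])

```text
clock: 19.5
eef_pos: [513.9, -7.5, 84.1]
tcp_rot: [-0.109, 1.567, 0.109]
force: [-0.3, -0.5, -1.5]
opening: 57.5
```

```bash
python3 - <<'E'
from h import *
go([513.9,-6.2,64.5],7.9); print(arm.sense()["torque"].round(3))
E
```

```text
yaw now 7.96 tilt [-1.    -0.     0.001] turn x 0.06 shift [19.6  1.2  0.2] pos [513.9  -7.5  84.1] t 19.5 F [-0.3 -0.5 -1.5] op 57.5
[-0.008 -0.014 -0.028]
```

send_rows([
  [[0,0,0,5,0.8,0,50],[0,0,0,10,0.8,0,50],[0,0,0,12,0.8,0,50],[0,0,0,14,0.8,0,50],[0,0,0,15,0.8,0,50]],
])

```text
clock: 19.92
eef_pos: [513.3, -6.0, 67.6]
tcp_rot: [-0.11, 1.569, 0.11]
force: [-0.0, -0.7, -2.6]
opening: 57.4
```

send_rows([
  [[0,0,0,1,0,0,50],[0,0,0,2,0,0,50],[0,0,0,2,0,0,50],[0,0,0,2,0,0,50],[0,0,0,2,0,0,50]],
])

```text
clock: 20.33
eef_pos: [513.6, -5.9, 66.2]
tcp_rot: [-0.11, 1.568, 0.11]
force: [0.2, -0.3, -1.0]
opening: 57.5
```

```bash
python3 - <<'E'
from h import *
go([513.9,-6.2,64.5],7.9); print(arm.sense()["torque"].round(3))
E
```

```text
yaw now 8.03 tilt [-1. -0.  0.] turn x 0.13 shift [ 1.7 -0.3  0.3] pos [513.6  -5.9  66.2] t 20.33 F [ 0.2 -0.3 -1. ] op 57.5
[-0.034 -0.064 -0.012]
```

send_rows([
  [[0,0,0,1.5,0,0,50],[0,0,0,1.5,0,0,72],[0,0,0,1.5,0,0,72],[0,0,0,1.5,0,0,72],[0,0,0,-10,0,0,72]],
])

```text
clock: 20.75
eef_pos: [512.4, -5.9, 74.6]
tcp_rot: [-0.11, 1.571, 0.11]
force: [-0.4, -0.1, -1.0]
opening: 72.3
```

send_rows([
  [[0,0,0,-20,0,0,72],[0,0,0,-50,0,0,72],[0,0,0,-90,0,0,72],[0,0,0,-130,0,0,72],[0,0,0,-160,0,0,72]],
])

```text
clock: 21.17
eef_pos: [513.5, -5.9, 240.5]
tcp_rot: [-0.11, 1.565, 0.11]
force: [0.6, 0.5, 0.4]
opening: 71.7
```

send_rows([
  [[0,0,0,0,-20,-20,50],[0,0,0,0,-40,-50,50],[0,0,0,0,-40,-80,50],[0,0,0,0,-40,-110,50],[0,0,0,0,-40,-130,50]],
])

```text
clock: 21.58
eef_pos: [388.2, -64.1, 237.3]
tcp_rot: [-0.11, 1.567, 0.109]
force: [-0.9, -0.9, -0.3]
opening: 50.0
```

```bash
python3 - <<'E'
from h import *
go([453,346,200],73.5); print(arm.sense()["q"].round(2))
T=snap("top","t2"); S=snap("scene","s2")
a=cv2.resize(T["bgr"][255:315,190:250],(400,400),interpolation=cv2.INTER_CUBIC); b=cv2.resize(S["bgr"][225:300,275:350],(400,400),interpolation=cv2.INTER_CUBIC)
cv2.imwrite("pics/g5.png",np.hstack([a,b]))
E
```

```text
yaw now 7.98 tilt [-1.    -0.     0.001] turn x -65.52 shift [ 37.3 397.1 121.1] pos [388.2 -64.1 237.3] t 21.58 F [-0.9 -0.9 -0.3] op 50.0
[-0.16 -0.28 -0.15  1.7  -0.    1.27]
```

View pics/g5.png

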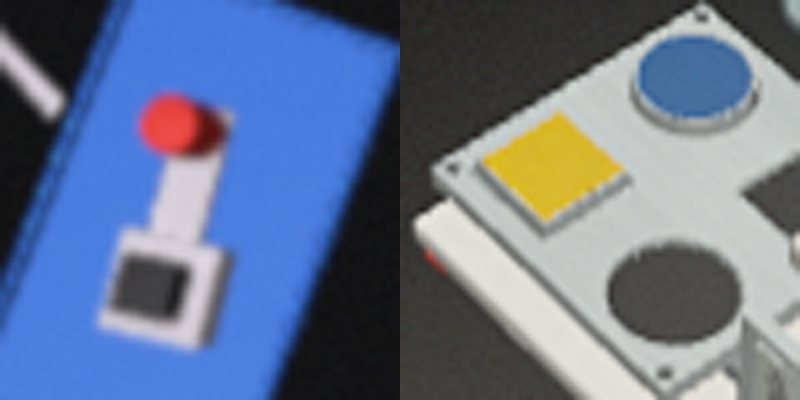

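```bash
python3 - <<'E'
from h import *
T=snap("top")
f=lambda x,y:(190+x/6.667-.5,255+y/6.667-.5)
b=onz(T,f(150,286),70)[0]; h=onz(T,f(170,124),101)[0]; print(b.round(1),h.round(1),np.hypot(*(h-b)[:2]),np.degrees(np.arctan2(*(h-b)[1::-1])))
# hub-top edges at z=40 
c=[onz(T,f(*p),40)[0][:2] for p in((150,240),(168,150),(205,240),(228,115),(122,232),(230,250),(98,325),(195,348))]
for i in range(0,8,2): d=c[i+1]-c[i]; print(np.degrees(np.arctan2(d[1],d[0])).round(1), np.hypot(*d).round(1))
# shaft top
m=cv2.imread("pics/t2.png"); 
for p in((264.0-.5,262.8-.5),): print("shaft",onz(T,p,211)[0].round(1))
print("pred screw",np.array([552.3,45.2])+150*np.array([-np.sin(np.radians(7.9)),np.cos(np.radians(7.9))]))
E
```

```text
[454.3 347.9  70. ] [516.4 333.1 101. ] 63.90480801990319 -13.351983449393519
-11.4 37.2
-10.7 51.6
-101.0 44.8
-104.7 40.7
shaft [531.7 193.6 211. ]
pred screw [531.68331809 193.77641949]
```

send_rows([
  [[0,0,0,0,35,10,50],[0,0,0,0,70,20,50],[0,0,0,0,110,30,50],[0,0,0,0,150,45,50],[0,0,0,0,190,60,50]],
])

```text
clock: 22.15
eef_pos: [423.4, 133.3, 236.7]
tcp_rot: [-0.11, 1.567, 0.11]
force: [1.6, -0.7, 0.3]
opening: 50.0
```

send_rows([
  [[-7,0,0,0,35,10,50],[-14,0,0,0,75,20,50],[-21,0,0,0,115,35,50],[-28,0,0,0,155,48,50],[-35,0,0,0,190,60,50]],
])

```text
clock: 22.57
eef_pos: [456.0, 330.7, 235.9]
tcp_rot: [-0.593, 1.488, 0.593]
force: [0.4, -1.1, 0.1]
opening: 49.9
```

send_rows([
  [[-7,0,0,0,0,0,50],[-14,0,0,0,0,0,50],[-21,0,0,0,0,0,50],[-28,0,0,0,0,0,50],[-34,0,0,0,0,0,50]],
])

```text
clock: 22.98
eef_pos: [456.1, 328.4, 235.8]
tcp_rot: [-1.046, 1.305, 1.046]
force: [-0.4, -0.4, 0.2]
opening: 50.2
```

```bash
python3 - <<'E'
from h import *
go([453.8,347,120],77); print(arm.sense()["q"].round(2))
E
```

```text
yaw now 77.43 tilt [-1.  0. -0.] turn x 0.43 shift [115.8   6.3  17.7] pos [456.1 328.4 235.8] t 22.98 F [-0.4 -0.4  0.2] op 50.2
[0.62 0.12 0.22 1.67 0.   0.84]
```

send_rows([
  [[0.4,0,0,20,3,8,50],[0.4,0,0,55,6.3,17.7,50],[0.4,0,0,90,6.3,17.7,50],[0.4,0,0,120,6.3,17.7,50],[0.4,0,0,140,6.3,17.7,50]],
])

```text
clock: 23.4
eef_pos: [452.8, 346.2, 92.5]
tcp_rot: [-1.037, 1.314, 1.037]
force: [-0.3, -0.0, -0.4]
opening: 49.9
```

send_rows([
  [[0,0,0,0,0,0,50],[0,0,0,0,0,0,50],[0,0,0,0,0,0,50],[0,0,0,0,0,0,50],[0,0,0,0,0,0,50]],
])

```text
clock: 23.82
eef_pos: [454.4, 346.6, 98.0]
tcp_rot: [-1.035, 1.308, 1.035]
force: [-0.3, -0.6, 0.0]
opening: 49.7
```

```bash
python3 - <<'E'
from h import *
go([453.8,347,44],77)
S=snap("scene"); crop(S,(380,270,480,350),6,"g6")
E
```

```text
yaw now 76.62 tilt [-1.    -0.002  0.002] turn x -0.38 shift [54.   0.7  0.2] pos [454.4 346.6  98. ] t 23.82 F [-0.3 -0.6  0. ] op 49.7
(480, 600, 3)
```

View pics/g6.png

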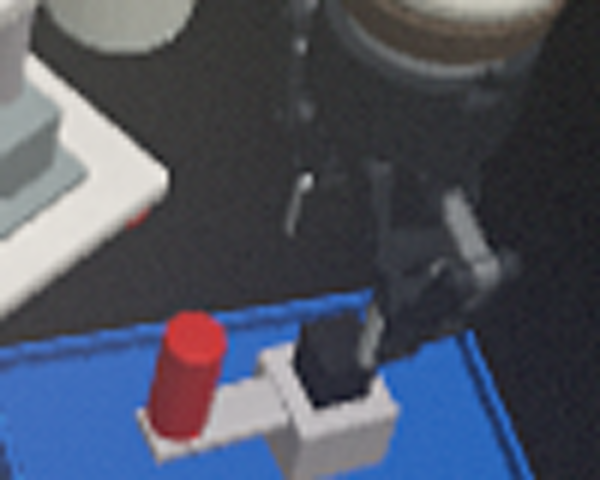

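send_rows([
  [[0,0,0,20,0.5,0,50],[0,0,0,40,0.5,0,50],[0,0,0,50,0.5,0,50],[0,0,0,53,0.5,0,50],[0,0,0,53,0.5,0,50]],
], force=60)

```text
clock: 24.28
eef_pos: [452.8, 345.8, 42.9]
tcp_rot: [-1.036, 1.312, 1.036]
force: [0.1, -0.7, 0.4]
opening: 49.8
```

send_rows([
  [[0,0,0,0,0,0,15],[0,0,0,0,0,0,15],[0,0,0,0,0,0,15],[0,0,0,0,0,0,15],[0,0,0,0,0,0,15]],
])

```text
clock: 24.7
eef_pos: [453.6, 346.5, 44.6]
tcp_rot: [-1.035, 1.308, 1.035]
force: [-0.7, -1.3, 5.6]
opening: 23.3
```

send_rows([
  [[0,0,0,0,0,0,15],[0,0,0,0,0,0,15],[0,0,0,0,0,0,15],[0,0,0,0,0,0,15],[0,0,0,0,0,0,15]],
])

```text
clock: 25.12
eef_pos: [453.6, 346.5, 44.6]
tcp_rot: [-1.035, 1.308, 1.035]
force: [0.1, -0.6, 7.6]
opening: 22.9
```

```bash
python3 - <<'E'
from h import *
go([453.8,347,244],77)
E
```

```text
yaw now 76.63 tilt [-1.    -0.001  0.002] turn x -0.37 shift [-199.4   -0.4    0.8] pos [453.6 346.5  44.6] t 25.12 F [ 0.1 -0.6  7.6] op 22.9
```

send_rows([
  [[0,0,0,-5,0,0,15],[0,0,0,-25,0,0,15],[0,0,0,-60,0,0,15],[0,0,0,-100,0,0,15],[0,0,0,-140,0,0,15]],
])

```text
clock: 25.53
eef_pos: [452.3, 345.5, 184.1]
tcp_rot: [-1.036, 1.313, 1.036]
force: [1.8, 0.7, -2.5]
opening: 23.1
```

send_rows([
  [[-5,0,0,-35,0,0,15],[-10,0,0,-65,0,0,15],[-15,0,0,-85,0,0,15],[-20,0,0,-95,0,0,15],[-21.3,0,0,-95,0,0,15]],
])

```text
clock: 25.95
eef_pos: [453.4, 346.4, 280.9]
tcp_rot: [-1.313, 1.135, 1.312]
force: [0.4, 1.0, -2.9]
opening: 22.8
```

```bash
python3 - <<'E'
from h import *
go([531.7,193.7,280],97.9)
E
```

```text
yaw now 98.17 tilt [-1.    -0.003  0.002] turn x 0.27 shift [   0.8  -55.8 -162.3] pos [453.4 346.4 280.9] t 25.95 F [ 0.4  1.  -2.9] op 22.8
```

send_rows([
  [[0,0,0,0,-9,-25,15],[0,0,0,0,-20,-58,15],[0,0,0,0,-33,-95,15],[0,0,0,0,-45,-130,15],[0,0,0,0,-53,-155,15]],
])

```text
clock: 26.37
eef_pos: [527.5, 197.2, 276.7]
tcp_rot: [-1.308, 1.144, 1.309]
force: [0.2, 0.6, -3.4]
opening: 22.7
```

send_rows([
  [[0,0,0,0,-3,-7,15],[0,0,0,0,-3,-7,15],[0,0,0,5,-3,-7,15],[0,0,0,10,-3,-7,15],[0,0,0,10,-3,-7,15]],
])

```text
clock: 26.78
eef_pos: [530.0, 194.3, 266.4]
tcp_rot: [-1.31, 1.142, 1.313]
force: [0.2, 0.0, -3.3]
opening: 23.0
```

send_rows([
  [[0,0,0,0,0,0,15],[0,0,0,0,0,0,15],[0,0,0,0,0,0,15],[0,0,0,0,0,0,15],[0,0,0,0,0,0,15]],
])

```text
clock: 27.2
eef_pos: [530.8, 193.5, 268.3]
tcp_rot: [-1.311, 1.14, 1.31]
force: [-0.1, 0.6, -4.0]
opening: 23.0
```

```bash
python3 - <<'E'
from h import *
go([531.7,193.7,227.6],97.9)
S=snap("scene"); T=snap("top")
a=cv2.resize(S["bgr"][200:290,320:410],(400,400),interpolation=cv2.INTER_CUBIC); b=cv2.resize(T["bgr"][205:295,220:310],(400,400),interpolation=cv2.INTER_CUBIC)
cv2.imwrite("pics/g7.png",np.hstack([a,b]))
E
```

```text
yaw now 97.94 tilt [-1. -0.  0.] turn x 0.04 shift [40.7 -0.9  0.1] pos [530.8 193.5 268.3] t 27.2 F [-0.1  0.6 -4. ] op 23.0
```

View pics/g7.png

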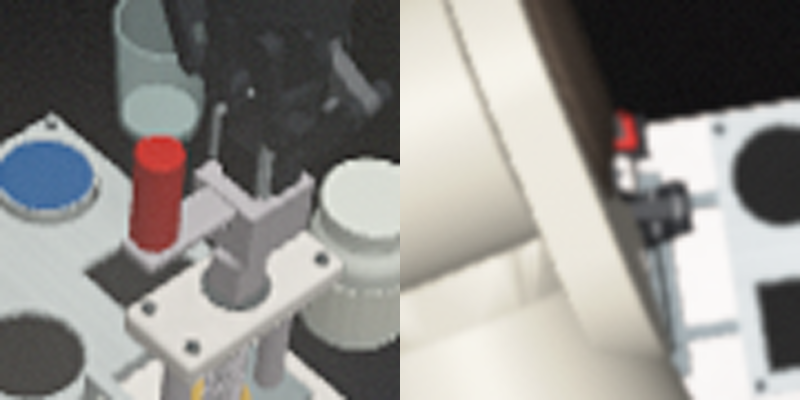

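send_rows([
  [[0,0,0,5,-0.9,0,15],[0,0,0,10,-0.9,0,15],[0,0,0,15,-0.9,0,15],[0,0,0,18,-0.9,0,15],[0,0,0,20,-0.9,0,15]],
])

```text
clock: 27.72
eef_pos: [531.5, 193.3, 247.3]
tcp_rot: [-1.31, 1.142, 1.311]
force: [-0.4, -1.4, 0.4]
opening: 22.8
```

send_rows([
  [[0,0,0,2,0,0,15],[0,0,0,4,0,0,15],[0,0,0,6,0,0,15],[0,0,0,7,0,0,15],[0,0,0,7,0,0,15]],
])

```text
clock: 28.13
eef_pos: [531.7, 193.2, 240.9]
tcp_rot: [-1.311, 1.141, 1.31]
force: [0.7, -3.3, -4.2]
opening: 23.0
```

```bash
python3 - <<'E'
from h import *
go([531.7,193.7,227.6],97.9); print(arm.sense()["torque"].round(2))
E
```

```text
yaw now 97.92 tilt [-1.     0.    -0.001] turn x 0.02 shift [13.3 -0.   0.5] pos [531.7 193.2 240.9] t 28.13 F [ 0.7 -3.3 -4.2] op 23.0
[-0.77 -0.18  0.03]
```

send_rows([
  [[0,0,0,3,0,-0.4,15],[0,0,0,6,0,-0.4,15],[0,0,0,9,0,-0.4,15],[0,0,0,11,0,-0.4,15],[0,0,0,12.5,0,-0.4,15]],
])

```text
clock: 28.55
eef_pos: [531.7, 193.1, 228.2]
tcp_rot: [-1.31, 1.141, 1.311]
force: [0.5, -1.5, -1.8]
opening: 23.0
```

send_rows([
  [[0,0,0,0.5,0,0,15],[0,0,0,1,0,0,15],[0,0,0,1,0,0,40],[0,0,0,1,0,0,40],[0,0,0,1,0,0,40]],
])

```text
clock: 28.97
eef_pos: [531.9, 193.3, 228.1]
tcp_rot: [-1.31, 1.139, 1.31]
force: [0.4, -0.0, -0.2]
opening: 39.6
```

```bash
python3 - <<'E'
from h import *
go([531.7,193.7,227.6],97.9); print(arm.sense()["torque"].round(2))
E
```

```text
yaw now 97.93 tilt [-1.    -0.001  0.001] turn x 0.03 shift [0.5 0.2 0.4] pos [531.9 193.3 228.1] t 28.97 F [ 0.4 -0.  -0.2] op 39.6
[ 0.   -0.04  0.03]
```

send_rows([
  [[0,0,0,-10,0,0,45],[0,0,0,-30,0,0,45],[0,0,0,-50,0,0,45],[0,0,0,-70,0,0,45],[0,0,0,-75,0,0,45]],
])

```text
clock: 29.38
eef_pos: [532.2, 193.3, 306.7]
tcp_rot: [-1.311, 1.136, 1.308]
force: [0.4, -0.4, 0.3]
opening: 45.0
```

send_rows([
  [[0,0,0,0,-15,0,50],[0,0,0,0,-35,0,50],[0,0,0,0,-55,0,50],[0,0,0,0,-65,0,50],[0,0,0,0,-65,0,50]],
])

```text
clock: 29.8
eef_pos: [597.6, 202.2, 301.0]
tcp_rot: [-1.31, 1.142, 1.311]
force: [-0.8, 0.2, -0.9]
opening: 50.0
```

```bash
python3 - <<'E'
from h import *
S=snap("scene")
b=blobs(S,(0,120,60),(10,255,255),amin=30,box=(320,190,420,290))
for a,c,k in b[:2]: print(a,np.round(c,1),onz(S,c,255)[0].round(1),cv2.boundingRect(k))
go([596.2,202.3,243],97.9); print(arm.sense()["q"].round(2))
crop(S,(310,190,410,290),6,"g8")
E
```

```text
200 [353.4 256.2] [593.  201.6 255. ] (348, 244, 12, 25)
yaw now 97.91 tilt [-1.     0.002 -0.   ] turn x 0.01 shift [58.5  0.3  0.3] pos [596.6 202.1 301.5] t 29.85 F [ 0.7  0.6 -0.2] op 50.0
[0.33 0.34 0.62 1.85 0.   0.19]
(600, 600, 3)
```

View pics/g8.png

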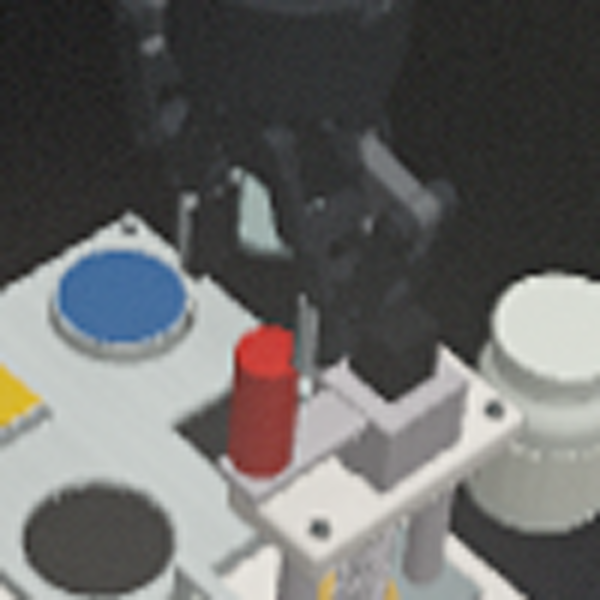

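send_rows([
  [[0,0,0,15,0,0,50],[0,0,0,35,0,0,50],[0,0,0,52,0,0,50],[0,0,0,58,0,0,50],[0,0,0,58,0,0,50]],
], force=40)

```text
clock: 30.27
eef_pos: [594.9, 201.8, 243.6]
tcp_rot: [-1.31, 1.142, 1.312]
force: [0.3, -1.0, 0.0]
opening: 50.1
```

send_rows([
  [[0,0,0,0,0,0,15],[0,0,0,0,0,0,15],[0,0,0,0,0,0,15],[0,0,0,0,0,0,15],[0,0,0,0,0,0,15]],
])

```text
clock: 30.68
eef_pos: [596.6, 202.2, 245.9]
tcp_rot: [-1.311, 1.139, 1.309]
force: [1.1, -0.3, 5.3]
opening: 23.0
```

send_rows([
  [[0,0,0,0,0,0,15],[0,0,0,0,0,0,15],[0,0,0,0,0,0,15],[0,0,0,0,0,0,15],[0,0,0,0,0,0,15]],
])

```text
clock: 31.1
eef_pos: [596.7, 202.1, 245.8]
tcp_rot: [-1.311, 1.139, 1.309]
force: [0.9, -0.3, 6.0]
opening: 22.7
```

```bash
python3 - <<'E'
from h import *
go([596.2,202.3,243],97.9)
S=snap("scene"); cv2.imwrite("pics/s3.png",S["bgr"])
E
```

```text
yaw now 97.92 tilt [-1.    -0.002  0.   ] turn x 0.02 shift [2.8 0.4 0.2] pos [596.7 202.1 245.8] t 31.1 F [ 0.9 -0.3  6. ] op 22.7
```

send_rows([
  [[0,0,0,0,0.2,-5,15],[0,0,0,0,0.8,-10,15],[0,0,0,0,3.2,-20.1,15],[0,0,0,0,7,-29.5,15],[0,0,0,0,12.4,-38.2,15]],
])

```text
clock: 31.57
eef_pos: [590.7, 162.4, 246.1]
tcp_rot: [-1.312, 1.136, 1.307]
force: [5.4, 1.2, 6.5]
opening: 22.9
```

send_rows([
  [[0,0,0,0,6.6,-7.8,15],[0,0,0,0,14.4,-14.4,15],[0,0,0,0,23.1,-19.7,15],[0,0,0,0,32.5,-23.6,15],[0,0,0,0,52.6,-26.8,15]],
])

```text
clock: 31.98
eef_pos: [542.9, 127.7, 246.1]
tcp_rot: [-1.313, 1.138, 1.305]
force: [3.3, 3.7, 8.2]
opening: 23.2
```

```bash
python3 - <<'E'
from h import *
go([596.2,202.3,243],97.9); print(arm.sense()["torque"].round(2))
p=arm.sense()["eef_pos"][:2]-[531.9,193.3]; print(np.hypot(*p),np.degrees(np.arctan2(p[1],p[0])))
E
```

```text
yaw now 97.85 tilt [-1.    -0.005 -0.001] turn x -0.05 shift [  3.3 -63.   66.6] pos [542.9 127.7 246.1] t 31.98 F [3.3 3.7 8.2] op 23.2
[ 1.26 -0.69 -0.01]
66.49597571113138 -80.48083859370298
```

send_rows([
  [[0,0,0,0,20.1,3.2,15],[0,0,0,0,38.2,12.4,15],[0,0,0,0,52.6,26.8,15],[0,0,0,0,61.8,44.9,15],[0,0,0,0,65,65,15]],
])

```text
clock: 32.4
eef_pos: [466.5, 183.5, 245.8]
tcp_rot: [-1.311, 1.141, 1.308]
force: [6.6, -3.7, -0.9]
opening: 23.2
```

send_rows([
  [[0,0,0,0,-3.2,20.1,15],[0,0,0,0,-12.4,38.2,15],[0,0,0,0,-26.8,52.6,15],[0,0,0,0,-44.9,61.8,15],[0,0,0,0,-65,65,15]],
])

```text
clock: 32.82
eef_pos: [522.8, 257.9, 245.6]
tcp_rot: [-1.313, 1.141, 1.31]
force: [-1.5, -10.7, 5.9]
opening: 23.0
```

send_rows([
  [[0,0,0,0,-20.1,-3.2,15],[0,0,0,0,-38.2,-12.4,15],[0,0,0,0,-52.6,-26.8,15],[0,0,0,0,-61.8,-44.9,15],[0,0,0,0,-65,-65,15]],
])

```text
clock: 33.23
eef_pos: [598.1, 202.9, 245.5]
tcp_rot: [-1.311, 1.136, 1.31]
force: [-0.7, 2.7, 3.1]
opening: 22.8
```

```bash
python3 - <<'E'
from h import *
go([596.2,202.3,243],97.9); print(arm.sense()["torque"].round(2))
S0=dict(bgr=cv2.imread("pics/s2.png")); S=snap("scene","s4")
a=cv2.resize(S0["bgr"][285:345,315:365],None,fx=8,fy=8,interpolation=cv2.INTER_CUBIC); b=cv2.resize(S["bgr"][285:345,315:365],None,fx=8,fy=8,interpolation=cv2.INTER_CUBIC)
cv2.imwrite("pics/g9.png",np.hstack([a,b]))
E
```

```text
yaw now 97.99 tilt [-1.    -0.003  0.002] turn x 0.09 shift [ 2.5  2.  -0.3] pos [598.1 202.9 245.5] t 33.23 F [-0.7  2.7  3.1] op 22.8
[0.77 0.56 0.03]
```

View pics/g9.png

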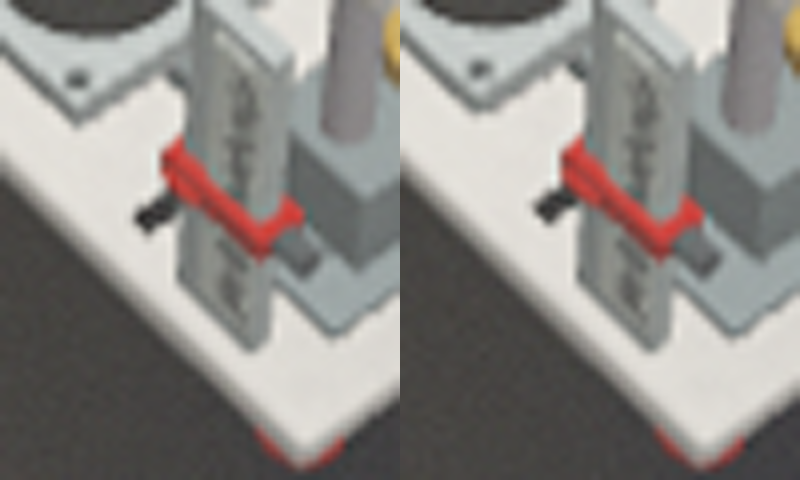

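```bash
python3 - <<'E'
from h import *
t=cv2.imread("pics/t2.png"); s=cv2.imread("pics/s2.png"); s4=cv2.imread("pics/s4.png")
a=cv2.resize(t[224:248,250:284],(544,384),interpolation=cv2.INTER_LANCZOS4)
b=cv2.resize(s[298:322,325:341],(256,384),interpolation=cv2.INTER_LANCZOS4)
c=cv2.resize(s[298:310,338:354],(256,192),interpolation=cv2.INTER_LANCZOS4)
cv2.imwrite("pics/g10.png",np.hstack([a,b]))
T=snap("top"); S=snap("scene"); Rz=R.from_euler('z',7.9,degrees=True).as_matrix(); C=np.array([552.3,45.3,0])
for nm,p in(("post top",[82,150,165]),("post 80",[82,150,80]),("pt(82,130,55)",[82,130,55]),("pt(95,130,55)",[95,130,55]),("(82,140,80)",[82,140,80])):
    w=C+Rz@p; print(nm,w.round(1),"T",proj(T,w)[0].round(1),"S",proj(S,w)[0].round(1))
E
```

```text
post top [612.9 205.1 165. ] T [260.6 231.5] S [344.5 287.7]
post 80 [612.9 205.1  80. ] T [264.5 236.1] S [342.9 310.1]
pt(82,130,55) [615.7 185.3  55. ] T [272.9 236.2] S [336.8 310.9]
pt(95,130,55) [628.5 187.1  55. ] T [272.1 231.5] S [332.7 313.8]
(82,140,80) [614.3 195.2  80. ] T [268.2 235.5] S [340.  307.4]
```

View pics/g10.png

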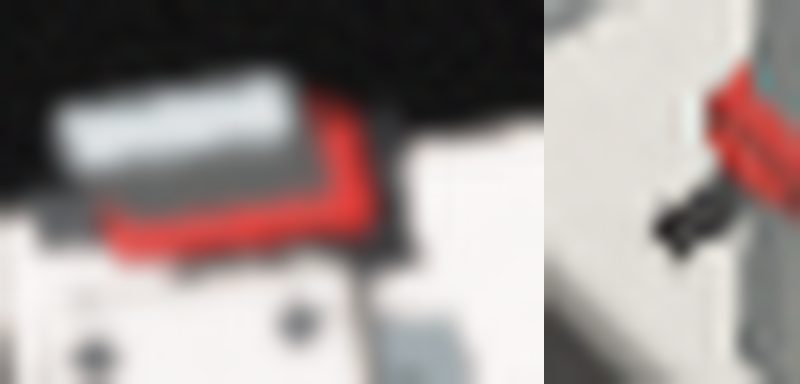

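```bash
python3 - <<'E'
from h import *
T=snap("top"); S=snap("scene"); Rz=R.from_euler('z',7.9,degrees=True).as_matrix(); C=np.array([552.3,45.3,0])
for nm,a,b in(("ptr",(273.9,230.4),(332.7,312.2)),("idx",(271.1,229.8),(335.2,305.0)),("ptrT2",(273.9,231),(332.7,312.2)),("idx2",(271.1,230.4),(335.2,305.0))):
    p,e=tri(T,a,S,b); print(nm,p.round(1),"lift",(Rz.T@(p-C)).round(1),"gap",round(e,1))
# assume index/pointer same plan position up to a y shift: S rows vs height
for x in(95,100,104):
  for z in(55,73,80,87): print(x,z,"ptr",proj(S,C+Rz@[x,128,z])[0].round(2),"idx",proj(S,C+Rz@[x,136,z])[0].round(2))
s=cv2.imread("pics/s2.png"); h=cv2.cvtColor(s,cv2.COLOR_BGR2HSV)
print(s[300:318,328:344,2]); print(s[300:318,328:344,1])
E
```

```text
ptr [629.1 183.5  58.1] lift [ 95.1 126.3  58.1] gap 4.8
idx [626.1 187.9  90. ] lift [ 92.7 131.1  90. ] gap 4.8
ptrT2 [628.1 183.2  56.9] lift [ 94.1 126.2  56.9] gap 3.5
idx2 [625.2 187.6  88.8] lift [ 91.7 131.   88.8] gap 3.5
95 55 ptr [332.14 313.23] idx [334.37 315.41]
95 73 ptr [332.34 308.79] idx [334.6  310.97]
95 80 ptr [332.42 307.04] idx [334.69 309.22]
95 87 ptr [332.51 305.27] idx [334.78 307.46]
100 55 ptr [330.53 314.36] idx [332.76 316.54]
100 73 ptr [330.72 309.93] idx [332.98 312.11]
100 80 ptr [330.79 308.17] idx [333.06 310.37]
100 87 ptr [330.87 306.41] idx [333.14 308.6 ]
104 55 ptr [329.24 315.27] idx [331.47 317.45]
104 73 ptr [329.42 310.83] idx [331.67 313.03]
104 80 ptr [329.49 309.09] idx [331.75 311.28]
104 87 ptr [329.56 307.32] idx [331.83 309.52]
[[229 227 225 225 224 225 225 227 228 225 129 122 125 135 137 138]
 [227 226 226 226 223 225 226 226 227 203 117 122 123 138 138 141]
 [228 227 227 225 225 225 227 225 215 197 115 121 125 138 136 115]
 [227 227 226 225 226 228 224 201 205 201 128 117 125 140 138 123]
 [224 226 225 226 226 226 222 161 189 202
[... 1404 characters left out ...]
  71  69  68  78 119 145 141]
 [223 223 223 222 222 225 225 168  62  67  68  66  66  82 117 122]
 [223 223 223 223 225 224 176 110  68  72  71  65  67  65  74  92]
 [221 223 224 222 189 168  79  63  71  91  93  80  63  66  69  74]
 [220 221 222 201 103  56  65  62  75 129 121 114  93  61  62  69]
 [221 221 220 179  49  61  62  72 133 168 123 124 125  95  67  62]
 [221 220 221 210 156  65 142 203 205 163 121 125 136 133 121  68]
 [222 220 222 224 209 166 209 226 222 147 121 125 137 141 130 103]
 [218 221 221 223 222 213 223 223 221 146 120 125 137 138 106 108]
 [205 217 223 222 223 222 221 221 220 147 124 125 139 140 124 100]
 [173 204 217 224 222 221 220 221 220 147 121 124 140 140 138 112]]
```

send_rows([
  [[0,0,0,0,3.2,-20.1,15],[0,0,0,0,12.4,-38.2,15],[0,0,0,0,26.8,-52.6,15],[0,0,0,0,44.9,-61.8,15],[0,0,0,0,65,-65,15]],
])

```text
clock: 33.9
eef_pos: [541.8, 127.4, 246.0]
tcp_rot: [-1.311, 1.138, 1.306]
force: [2.5, 4.7, 5.7]
opening: 22.9
```

send_rows([
  [[0,0,0,0,20.1,3.2,15],[0,0,0,0,38.2,12.4,15],[0,0,0,0,52.6,26.8,15],[0,0,0,0,61.8,44.9,15],[0,0,0,0,65,65,15]],
])

```text
clock: 34.32
eef_pos: [466.6, 183.5, 245.8]
tcp_rot: [-1.311, 1.141, 1.307]
force: [6.5, -2.2, -1.1]
opening: 23.3
```

send_rows([
  [[0,0,0,0,-3.2,20.1,15],[0,0,0,0,-12.4,38.2,15],[0,0,0,0,-26.8,52.6,15],[0,0,0,0,-44.9,61.8,15],[0,0,0,0,-65,65,15]],
])

```text
clock: 34.73
eef_pos: [522.9, 257.8, 245.6]
tcp_rot: [-1.313, 1.141, 1.309]
force: [-2.2, -11.1, 5.8]
opening: 23.1
```

send_rows([
  [[0,0,0,0,-20.1,-3.2,15],[0,0,0,0,-38.2,-12.4,15],[0,0,0,0,-52.6,-26.8,15],[0,0,0,0,-61.8,-44.9,15],[0,0,0,0,-65,-65,15]],
])

```text
clock: 35.15
eef_pos: [598.1, 202.9, 245.4]
tcp_rot: [-1.311, 1.136, 1.31]
force: [-1.9, 3.3, 4.3]
opening: 23.3
```

send_rows([
  [[0,0,0,0,3.2,-20.1,15],[0,0,0,0,12.4,-38.2,15],[0,0,0,0,26.8,-52.6,15],[0,0,0,0,44.9,-61.8,15],[0,0,0,0,65,-65,15]],
])

```text
clock: 35.57
eef_pos: [541.8, 127.4, 246.0]
tcp_rot: [-1.311, 1.138, 1.306]
force: [3.3, 5.3, 5.4]
opening: 22.9
```

send_rows([
  [[0,0,0,0,20.1,3.2,15],[0,0,0,0,38.2,12.4,15],[0,0,0,0,52.6,26.8,15],[0,0,0,0,61.8,44.9,15],[0,0,0,0,65,65,15]],
])

```text
clock: 35.98
eef_pos: [466.5, 183.5, 245.8]
tcp_rot: [-1.311, 1.141, 1.308]
force: [6.8, -2.7, -0.7]
opening: 23.3
```

send_rows([
  [[0,0,0,0,-3.2,20.1,15],[0,0,0,0,-12.4,38.2,15],[0,0,0,0,-26.8,52.6,15],[0,0,0,0,-44.9,61.8,15],[0,0,0,0,-65,65,15]],
])

```text
clock: 36.4
eef_pos: [522.8, 258.0, 245.6]
tcp_rot: [-1.313, 1.141, 1.31]
force: [-1.6, -10.7, 4.8]
opening: 23.1
```

send_rows([
  [[0,0,0,0,-20.1,-3.2,15],[0,0,0,0,-38.2,-12.4,15],[0,0,0,0,-52.6,-26.8,15],[0,0,0,0,-61.8,-44.9,15],[0,0,0,0,-65,-65,15]],
])

```text
clock: 36.82
eef_pos: [598.1, 202.9, 245.3]
tcp_rot: [-1.311, 1.136, 1.31]
force: [-1.8, 3.1, 3.6]
opening: 22.9
```

send_rows([
  [[0,0,0,0,3.2,-20.1,15],[0,0,0,0,12.4,-38.2,15],[0,0,0,0,26.8,-52.6,15],[0,0,0,0,44.9,-61.8,15],[0,0,0,0,65,-65,15]],
])

```text
clock: 37.23
eef_pos: [541.8, 127.4, 246.0]
tcp_rot: [-1.311, 1.138, 1.306]
force: [3.4, 5.3, 5.3]
opening: 22.7
```

send_rows([
  [[0,0,0,0,20.1,3.2,15],[0,0,0,0,38.2,12.4,15],[0,0,0,0,52.6,26.8,15],[0,0,0,0,61.8,44.9,15],[0,0,0,0,65,65,15]],
])

```text
clock: 37.65
eef_pos: [466.5, 183.5, 245.8]
tcp_rot: [-1.311, 1.141, 1.307]
force: [6.0, -2.4, 0.7]
opening: 22.8
```

send_rows([
  [[0,0,0,0,-3.2,20.1,15],[0,0,0,0,-12.4,38.2,15],[0,0,0,0,-26.8,52.6,15],[0,0,0,0,-44.9,61.8,15],[0,0,0,0,-65,65,15]],
])

```text
clock: 38.07
eef_pos: [522.9, 257.8, 245.6]
tcp_rot: [-1.313, 1.141, 1.31]
force: [-1.6, -11.2, 6.6]
opening: 22.7
```

send_rows([
  [[0,0,0,0,-20.1,-3.2,15],[0,0,0,0,-38.2,-12.4,15],[0,0,0,0,-52.6,-26.8,15],[0,0,0,0,-61.8,-44.9,15],[0,0,0,0,-65,-65,15]],
])

```text
clock: 38.48
eef_pos: [598.0, 202.9, 245.4]
tcp_rot: [-1.311, 1.136, 1.31]
force: [-2.2, 3.7, 3.7]
opening: 22.8
```

```bash
python3 - <<'E'
from h import *
go([596.2,202.3,243],97.9); print(arm.sense()["torque"].round(2))
S=snap("scene","s5"); s=S["bgr"]
print(s[292:316,328:346,2]); print(s[292:316,328:346,1])
E
```

```text
yaw now 97.99 tilt [-1.    -0.003  0.002] turn x 0.09 shift [ 2.4  1.9 -0.3] pos [598.  202.9 245.4] t 38.48 F [-2.2  3.7  3.7] op 22.8
[0.84 0.82 0.02]
[[142 147 179 212 219 230 228 227 229 219 158 125 123 129 140 140 155 177]
 [143 179 220 231 229 227 226 226 228 227 179 123 126 131 141 139 131 155]
 [211 216 229 227 228 226 226 227 228 226 178 122 125 132 140 141 129 122]
 [229 226 226 226 226 226 226 226 228 226 179 121 123 135 140 128 127 103]
 [226 227 225 225 226 225 225 227 227 226 162 121 123 133 141 132 119 112]
 [227 226 226 226 226 225 225 226 228 225 149 121 127 136 140 139 120 121]
 [226 227 226 225 227 225 224 226 229 227 148 123 127 136 141 137 118 110]
 [226 226 226 225 226 226 226 227 228 226 150 122 126 135 142 139 105 101]
 [226 226 225 225 225 225 226 227 229 227 131 123 125 135 138 138 108 100]
 [227 227 226 226 225 224 225 227 228 204 117 125 126 138 138 138 122 114]
 [228 228 227 226 226 226 227 226 216 197 116 125 127 141 138 115 109 111]
 [226 227 227 226 226 228 227 206 205 202 131 120 125 141 139 123  98 101]
 [226 226 226 227 230 228 191 149 190 204 184 1
[... 1954 characters left out ...]
 96 145 141 132  99 100]
 [223 224 223 206  77  63  68  63  63  70  67  71  79 121 144 140 110 105]
 [223 223 223 224 193  77  87 171 161  65  70  73  71  86 119 119 108 108]
 [223 222 223 223 222 198 202 220 215 137  66  70  67  72  80  95 102 104]
 [222 222 222 222 221 222 223 226 224 172  89  85  64  68  70  83  87 111]
 [221 221 222 221 220 220 219 221 221 176 117 113  95  64  68  70  72  93]
 [221 220 221 219 220 219 219 220 219 175 122 126 125  99  73  68  69  76]
 [221 220 221 220 220 220 220 220 219 158 123 126 135 136 121  68  71  68]
 [223 220 221 221 220 220 220 221 219 147 121 127 137 141 131 105  72  61]
 [217 222 221 222 221 221 220 222 221 148 123 129 137 140 108 110 105  73]]
```

send_rows([
  [[0,0,0,0,3.2,-20.1,15],[0,0,0,0,12.4,-38.2,15],[0,0,0,0,26.8,-52.6,15],[0,0,0,0,44.9,-61.8,15],[0,0,0,0,65,-65,15]],
])

```text
clock: 38.95
eef_pos: [541.8, 127.4, 246.0]
tcp_rot: [-1.311, 1.138, 1.306]
force: [2.0, 4.9, 5.2]
opening: 23.4
```

send_rows([
  [[0,0,0,0,20.1,3.2,15],[0,0,0,0,38.2,12.4,15],[0,0,0,0,52.6,26.8,15],[0,0,0,0,61.8,44.9,15],[0,0,0,0,65,65,15]],
])

```text
clock: 39.37
eef_pos: [466.4, 183.4, 245.8]
tcp_rot: [-1.311, 1.141, 1.308]
force: [5.9, -1.9, -0.8]
opening: 23.2
```

send_rows([
  [[0,0,0,0,-3.2,20.1,15],[0,0,0,0,-12.4,38.2,15],[0,0,0,0,-26.8,52.6,15],[0,0,0,0,-44.9,61.8,15],[0,0,0,0,-65,65,15]],
])

```text
clock: 39.78
eef_pos: [522.8, 257.8, 245.5]
tcp_rot: [-1.313, 1.141, 1.31]
force: [-1.6, -10.9, 4.7]
opening: 22.8
```

send_rows([
  [[0,0,0,0,-20.1,-3.2,15],[0,0,0,0,-38.2,-12.4,15],[0,0,0,0,-52.6,-26.8,15],[0,0,0,0,-61.8,-44.9,15],[0,0,0,0,-65,-65,15]],
])

```text
clock: 40.2
eef_pos: [598.0, 202.8, 245.2]
tcp_rot: [-1.311, 1.137, 1.31]
force: [-2.1, 4.2, 2.2]
opening: 23.1
```

send_rows([
  [[0,0,0,0,3.2,-20.1,15],[0,0,0,0,12.4,-38.2,15],[0,0,0,0,26.8,-52.6,15],[0,0,0,0,44.9,-61.8,15],[0,0,0,0,65,-65,15]],
])

```text
clock: 40.62
eef_pos: [541.7, 127.3, 245.7]
tcp_rot: [-1.311, 1.138, 1.306]
force: [1.9, 5.0, 4.9]
opening: 22.9
```

send_rows([
  [[0,0,0,0,20.1,3.2,15],[0,0,0,0,38.2,12.4,15],[0,0,0,0,52.6,26.8,15],[0,0,0,0,61.8,44.9,15],[0,0,0,0,65,65,15]],
])

```text
clock: 41.03
eef_pos: [466.5, 183.5, 245.7]
tcp_rot: [-1.311, 1.141, 1.308]
force: [7.1, -2.1, -0.7]
opening: 23.1
```

```bash
python3 - <<'E'
from h import *
go([596.2,202.3,243],97.9); print(arm.sense()["torque"].round(2))
T=snap("top","t6"); S=snap("scene","s6"); s=S["bgr"]
print(s[298:312,328:342,2]); print(s[298:312,328:342,1])
print("T R"); print(T["bgr"][226:242,262:280,2])
E
```

```text
yaw now 97.85 tilt [-1.    -0.001 -0.001] turn x -0.05 shift [   2.9 -131.1    0.9] pos [466.5 183.5 245.7] t 41.03 F [ 7.1 -2.1 -0.7] op 23.1
[-0.72 -1.57 -0.  ]
[[226 226 225 225 227 225 225 226 229 226 148 121 125 136]
 [226 226 225 225 225 224 225 227 230 229 150 123 126 135]
 [226 226 226 225 224 226 226 229 228 191 134 122 127 134]
 [227 226 226 226 225 227 229 228 188 122 121 125 124 138]
 [228 228 227 227 229 227 193 171 144 182 122 122 127 140]
 [227 227 228 229 230 193 112 132 189 205 132 121 124 142]
 [225 227 224 206 171 113  74 135 197 205 183 146 120 139]
 [224 226 226 210  75  65  71 107 163 191 205 188 150 137]
 [226 225 227 228 196  76  73 143 184 164 185 204 189 134]
 [226 227 225 226 227 202 201 190 184 185 165 183 201 170]
 [226 226 225 225 225 227 227 217 190 184 189 162 181 196]
 [227 224 226 224 224 224 224 227 217 173 177 180 152 179]
 [226 225 225 223 223 223 225 226 225 175 134 159 130 145]
 [224 225 225 224 225 221 223 225 224 174 118 122 127 144]]
[[222 222 221 221 223 223 221 223 225 224 149 125 128 138]
 [223 223 222 222 221 221 221 224 227 225 151 128 1
[... 1221 characters left out ...]
 63  89 115 122 126 137]
 [155 142 132 130 127 117 103 120 177 208 147  82 107 177 218 223 224 229]
 [110 107 104 105 103 102 101 112 163 208 164  98 142 229 245 246 246 247]
 [100 100 101 102 104 107 116 125 165 215 188 115 149 236 248 249 249 249]
 [117 122 130 139 146 159 170 176 200 222 203 124 135 223 246 249 249 249]
 [171 177 191 206 209 209 211 207 209 212 187 115 114 199 243 248 249 249]
 [211 207 209 210 199 184 168 154 147 145 129  91 107 191 242 248 248 248]
 [171 160 156 157 146 133 126 112 107 103 120 136 155 208 244 248 248 248]
 [136 137 145 157 152 151 169 173 170 157 187 224 232 239 247 248 248 248]
 [182 200 210 219 220 219 222 228 228 208 212 241 246 247 248 248 248 248]]
```

```bash
python3 - <<'E'
from h import *
I=lambda n:cv2.imread(f"pics/{n}.png")
z=lambda im,x,y:cv2.resize(im[y:y+16,x:x+22],(396,288),interpolation=cv2.INTER_CUBIC)
g=np.vstack([np.hstack([z(I("t6"),258,226),z(I("s6"),328,298)]),np.hstack([z(I("t2"),258,226),z(I("s2"),328,298)])])
g=(255*(g/255.)**0.6).astype(np.uint8)
cv2.imwrite("pics/g11.png",g)
E
```

```text
(no output)
```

View pics/g11.png

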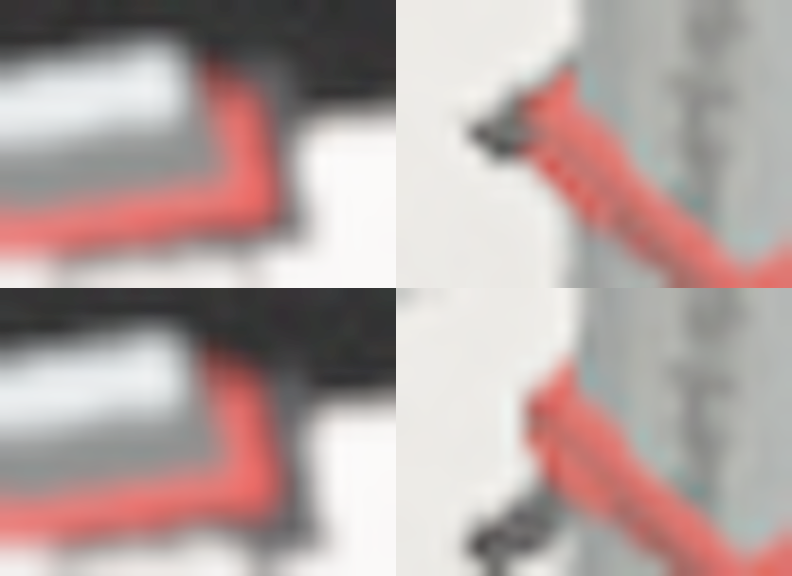

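```bash
python3 - <<'E'
from h import *
ims=[cv2.imread(f"pics/{n}.png").astype(float) for n in("s2","s4","s5","s6")]
m=np.median(ims,axis=0).astype(int)
np.set_printoptions(linewidth=200)
print("R cols 340-356 rows 303-322"); print(m[303:322,340:357,2]); print("G"); print(m[303:322,340:357,1])
T=[cv2.imread(f"pics/{n}.png").astype(int) for n in("top0","t2","t6")]
for t in T[1:]: print("T R-G"); print((t[:,:,2]-t[:,:,1])[226:242,254:277])
print("T gray t2"); print(T[1][226:242,266:280,1]); print("T gray t6"); print(T[2][226:242,266:280,1])
E
```

```text
R cols 340-356 rows 303-322
[[124 141 137 123  98 101 109 139 144 146 143  99  95  98 106 119 125]
 [120 139 141 136  99 116 130 141 145 146 143  93  96  99  97 103 117]
 [150 137 137 126  97 112 131 144 143 145 140  97  98 100  96  99 102]
 [188 134 135 128  95 100 124 145 141 144 139 107  98 100  98  97  98]
 [201 169 135 136 108 103 136 149 141 144 138 121 107 101  99  99  99]
 [181 196 169 110 105 104 141 145 140 143 134 123 122 120  98  98  99]
 [152 181 197 160  91  99 138 141 141 147 165 136 124 127 106 101  99]
 [130 144 181 198 175 121 135 142 141 149 189 189 137 123 106 106 100]
 [126 144 143 181 203 181 145 138 142 169 202 207 194 125 105 110 111]
 [128 132 126 141 178 206 189 161 188 196 203 192 178 145 115 110 114]
 [130 131 133 125 138 176 204 196 207 204 167 143 131 158 138 115 113]
 [134 137 128 122 125 132 174 205 198 162 115 105 115 143 156 146 124]
 [135 136 105 107 122 125 133 170 158  97 105 110 110 120 145 160 150]
 [137 139 123  98 108 122 128 140 132  96  96 105 111 109 112 141 159]
 [138 140 137 111 100 111 139 141 141 131 104  96 106  96  93 138 160]
 [138 1
[... 5893 characters left out ...]
8 108  48  37  42  48  47  31  23  21  21  18  21]
 [222 197 124  69  52  52  50  51  39  28  30  32  37  48]
 [184 162 113  84  69  61  50  52  61  85 111 119 121 133]
 [131 119 103  92  77  66  52  60 104 171 211 219 220 224]
 [105 104 101  95  84  68  52  64 137 225 242 243 243 244]
 [102  98  98  95  87  72  57  66 143 232 246 247 247 247]
 [ 95  92  89  85  81  69  59  61 128 219 243 247 247 247]
 [ 80  77  77  73  68  62  56  58 108 193 240 246 247 246]
 [ 63  63  61  58  55  53  57  65 103 185 239 246 246 246]
 [ 78  84  95  91  88  86 108 130 150 204 240 246 246 245]
 [139 142 162 167 164 151 181 220 228 236 244 246 246 246]
 [213 212 217 223 224 201 205 237 244 245 245 246 246 246]]
```

```bash
python3 - <<'E'
from h import *
np.set_printoptions(linewidth=200)
ims=[cv2.imread(f"pics/{n}.png").astype(float) for n in("scene0","s2")]
m=np.mean(ims,axis=0).astype(int)
print("G rows 276-300, cols 334-354"); print(m[276:300,334:355,1])
S=snap("scene"); Rz=R.from_euler('z',7.9,degrees=True).as_matrix(); C=np.array([552.3,45.3,0])
for x,z in((87,165),(77,165),(87,90),(87,85),(91.5,85),(91.5,75)):
    print(x,z,[proj(S,C+Rz@[x,y,z])[0].round(2).tolist() for y in(130,140,150,160,170)])
E
```

```text
G rows 276-300, cols 334-354
[[ 74  74  76  96 162 203 205 204 202 202 203 204 205 205 205 189 149 132 135 145 171]
 [ 74  78  75  82 137 191 206 204 201 202 201 202 203 206 205 205 189 163 134 135 144]
 [ 77  76  74  74 103 181 208 205 203 202 203 202 202 203 205 206 207 197 166 137 138]
 [ 73  76  76  72  99 182 205 204 204 203 202 202 202 202 203 205 207 189 158 130 135]
 [ 78  75  77  73  93 174 204 203 203 204 203 201 203 203 203 204 187 157 142 134 139]
 [ 78  76  75  74  92 171 206 201 201 203 204 203 202 203 185 172 156 141 145 178 209]
 [ 77  76  76  75 114 194 207 205 202 201 204 205 204 185 153 141 139 142 176 218 229]
 [ 75  77  73  83 148 199 209 207 205 202 201 194 179 154 142 147 181 208 215 227 227]
 [ 77  75  73 112 185 163 192 207 205 204 200 167 147 140 143 178 219 227 226 224 225]
 [ 75  73  95 159 203 123 151 191 207 206 202 185 150 158 179 216 227 225 224 224 225]
 [ 71 104 179 199 206 121 125 150 191 207 204 203 190 207 217 227 225 225 225 225 226]
 [134 187 204 205 193 122 125 127 152 188 205 203 201 212 225 226 224 224 224 224 226]
 [193 207 205 203 175 125 1
[... 899 characters left out ...]
5 150 148 149 157 163 164 159]
 [222 223 225 223 148 124 127 137 140 138 104 100 102 125 148 148 149 157 163 163 159]]
87 165 [[336.79, 283.25], [339.79, 286.02], [342.82, 288.82], [345.87, 291.64], [348.95, 294.48]]
77 165 [[340.18, 280.97], [343.18, 283.72], [346.21, 286.49], [349.27, 289.29], [352.35, 292.11]]
87 90 [[335.72, 303.24], [338.58, 305.97], [341.47, 308.72], [344.37, 311.5], [347.31, 314.29]]
87 85 [[335.65, 304.51], [338.51, 307.24], [341.38, 309.99], [344.28, 312.76], [347.2, 315.55]]
91.5 85 [[334.19, 305.53], [337.04, 308.26], [339.92, 311.02], [342.81, 313.8], [345.73, 316.6]]
91.5 75 [[334.06, 308.05], [336.9, 310.77], [339.75, 313.52], [342.63, 316.3], [345.54, 319.09]]
```

```bash
python3 - <<'E'
from h import *
T=snap("top"); S=snap("scene"); Rz=R.from_euler('z',7.9,degrees=True).as_matrix(); C=np.array([552.3,45.3,0])
L=lambda p:(Rz.T@(p-C)).round(1)
def chk(n,uv,z,obs):
    p=onz(T,uv,z)[0]; print(n,"z",z,"lift",L(p),"S pred",proj(S,p)[0].round(2),"obs",obs)
chk("ptr end",(272.5,229.3),84.5,(332.0,304.6))
for z in(84,88,92): chk("clamp corner",(271.9,230.8),z,(334.64,303.43))
# clamp -x,-y outer corner & left end from T at z: R-G map corners
for z in(84,88,92):
    for n,uv in(("-x-y",(272.2,238.3)),("-x+y",(256.2,240.2))): print(n,z,L(onz(T,uv,z)[0]))
# post top corners in T (z 165) and S residual
chk("post top +x-y",(267.8,228.0),165,(338.6,283.6))
chk("bridge corner +x -y",(0,0),183,(0,0)) if 0 else None
for p in([55,125,183],[55,175,183],[-55,175,183],[86,86,62]):
    w=C+Rz@p; print(p,"T",proj(T,w)[0].round(2),"S",proj(S,w)[0].round(2))
t=cv2.imread("pics/t2.png")[:,:,1].astype(int); s=cv2.imread("pics/s2.png")[:,:,1].astype(int)
np.set_printoptions(linewidth=200)
print("S near plate corner (86,86,62)"); print(s[292:306,316:334])
print("T bridge corner"); print(t[236:250,262:280])
E
```

```text
ptr end z 84.5 lift [ 96.  125.9  84.5] S pred [331.56 305.55] obs (332.0, 304.6)
clamp corner z 84 lift [ 92.3 128.1  84. ] S pred [333.38 305.45] obs (334.64, 303.43)
clamp corner z 88 lift [ 91.7 127.8  88. ] S pred [333.55 304.21] obs (334.64, 303.43)
clamp corner z 92 lift [ 91.  127.5  92. ] S pred [333.72 302.96] obs (334.64, 303.43)
-x-y 84 [ 72.2 130.4  84. ]
-x+y 84 [ 74.2 173.2  84. ]
-x-y 88 [ 71.7 130.1  88. ]
-x+y 88 [ 73.6 172.7  88. ]
-x-y 92 [ 71.1 129.8  92. ]
-x+y 92 [ 73.1 172.3  92. ]
post top +x-y z 165 lift [ 87.8 130.9 165. ] S pred [336.77 283.69] obs (338.6, 283.6)
[55, 125, 183] T [271.4  239.53] S [346.43 269.56]
[55, 175, 183] T [251.27 242.87] S [361.85 283.32]
[-55, 175, 183] T [257.97 287.25] S [397.4 258.7]
[86, 86, 62] T [288.42 231.72] S [323.55 298.36]
S near plate corner (86,86,62)
[[113 138 180 206 204 201 201 203 206 206 203 205 206 206 205 202 187 173]
 [174 114 135 179 196 205 203 189 172 175 194 204 205 207 206 187 154 141]
 [215 176 114 132 160 199 203 149 118 129 178 206 202 188 175 155 142 148]
 [223 216 175 114 123 162 192 136  99 113 183
[... 1147 characters left out ...]
115 148 203 240 245 245]
 [174 193 202 211 212 212 218 227 225 187 131 155 198 225 235 244 246 246]
 [227 233 236 238 237 226 209 221 230 206 153 185 226 237 240 241 243 246]
 [241 242 243 243 237 200 158 172 210 206 158 168 200 216 219 219 228 243]
 [244 244 244 244 236 187 137 159 213 216 167 148 171 183 185 185 204 238]
 [244 244 244 244 240 218 185 203 232 228 183 148 165 172 172 172 185 224]
 [243 243 244 244 244 239 234 237 242 235 196 148 159 166 170 171 176 205]
 [244 243 244 244 245 244 243 244 244 239 205 148 148 148 160 171 175 199]
 [243 243 244 245 245 245 245 245 245 241 214 152 146 130 140 166 173 190]
 [244 244 244 245 245 245 245 245 245 241 217 157 148 128 124 160 171 176]]
```

```bash
python3 - <<'E'
from h import *
np.set_printoptions(linewidth=200)
ims=[cv2.imread(f"pics/{n}.png").astype(float) for n in("scene0","s2","s4","s5","s6")]
m=np.mean(ims,axis=0)
print("G foot rows 314-332 cols 338-350"); print(m[314:332,338:350,1].astype(int))
print("G junction rows 300-316 cols 338-348"); print(m[300:316,338:348,1].astype(int)); print("R"); print(m[300:316,338:348,2].astype(int))
S=snap("scene"); Rz=R.from_euler('z',7.9,degrees=True).as_matrix(); C=np.array([552.3,45.3,0])
for x in(85,87):
  for u in(340,341,342):
    out=[]
    for z in(165,92,88,84,22):
        P=proj(S,C+Rz@np.array([[x,120,z],[x,180,z]]).T if 0 else np.array([C+Rz@[x,y,z] for y in np.arange(120,181,5)]))
        out.append(round(float(np.interp(u,P[:,0],P[:,1])),2))
    print(x,u,out)
E
```

```text
G foot rows 314-332 cols 338-350
[[121 125 136 141 130 103  70  63  67  70  70  82]
 [122 125 137 138 107 109 104  69  62  65  72  94]
 [122 125 138 140 123  99 109 102  68  60  66  91]
 [122 125 139 141 138 112 101 112 125  92 129 133]
 [122 125 139 141 139 119 110 104 136 132 149 154]
 [122 125 138 139 125 105 120 130 140 142 146 147]
 [118 127 141 138 116  96 108 131 144 141 142 126]
 [156 121 135 139 116  97  99 123 142 143 147 165]
 [205 156 123 134 128  96 102 137 147 144 153 203]
 [221 205 154 124 133 124 102 144 142 142 154 210]
 [220 220 204 155 124 135 125 118 141 141 153 208]
 [216 221 221 205 156 124 131 125 142 141 156 218]
 [200 216 220 221 205 156 121 131 140 141 159 223]
 [166 198 215 221 221 204 154 122 133 145 179 220]
 [142 164 199 216 220 221 203 153 134 178 211 218]
 [120 142 165 197 215 219 219 206 201 213 221 218]
 [ 83 114 141 164 198 215 219 221 221 220 220 219]
 [ 64  75 113 143 164 197 215 219 220 220 219 220]]
G junction rows 300-316 cols 338-348
[[133 125 127 136 139 139 109 100 116 137]
 [123 126 127 138 140 140 122 113 126 141]
 [126 128 130 141 137 116
[... 855 characters left out ...]
 135 128  95 100 123 145]
 [163 182 201 169 134 135 107 103 136 148]
 [190 163 181 196 168 111 104 104 141 144]
 [178 180 152 180 196 160  90 100 138 140]
 [135 158 130 143 181 198 175 120 135 141]
 [119 122 126 144 142 180 203 182 144 137]
 [118 120 127 131 125 140 178 206 188 160]
 [118 121 130 130 133 125 138 177 204 195]
 [117 122 134 137 128 122 125 132 174 205]
 [118 122 135 135 105 107 121 125 132 170]]
85 340 [285.12, 305.71, 306.78, 307.86, 323.88]
85 341 [286.05, 306.66, 307.74, 308.81, 324.86]
85 342 [286.97, 307.61, 308.69, 309.77, 325.84]
87 340 [286.21, 306.78, 307.86, 308.93, 324.95]
87 341 [287.14, 307.74, 308.82, 309.89, 325.92]
87 342 [288.06, 308.69, 309.77, 310.85, 326.9]
```

send_rows([
  [[0,0,0,0,-1,11.3,15],[0,0,0,0,-4.6,23.9,15],[0,0,0,0,-10.9,36,15],[0,0,0,0,-17.5,44.3,15],[0,0,0,0,-17.5,44.3,15]],
])

```text
clock: 41.75
eef_pos: [479.2, 231.4, 245.3]
tcp_rot: [-1.311, 1.139, 1.312]
force: [-3.0, 2.6, 8.7]
opening: 23.2
```

send_rows([
  [[0,0,0,0,0,0,15],[0,0,0,0,0,0,15],[0,0,0,0,0,0,45],[0,0,0,0,0,0,45],[0,0,0,0,0,0,45]],
])

```text
clock: 42.17
eef_pos: [478.8, 230.0, 244.3]
tcp_rot: [-1.31, 1.141, 1.31]
force: [-0.1, 0.2, -0.3]
opening: 45.1
```

```bash
python3 - <<'E'
from h import *
go([531.8,193.2,330],None)
p=arm.sense()["eef_pos"][:2]-[531.9,193.3]; print(np.hypot(*p).round(1),np.degrees(np.arctan2(p[1],p[0])).round(1))
S=snap("scene","s7"); s=S["bgr"]; T=snap("top","t7")
np.set_printoptions(linewidth=200)
print("R"); print(s[298:312,328:342,2]); print("G"); print(s[298:312,328:342,1])
Rz=R.from_euler('z',7.9,degrees=True).as_matrix(); C=np.array([552.3,45.3,0])
print("plate corner pred z90",proj(S,C+Rz@[86,86,90]).round(2)); print(s[282:302,318:332,1])
for a,c,r,w in pockets(S,(280,210,370,300),z=90): print(a,c.round(1))
E
```

```text
yaw now 97.91 tilt [-1.  0. -0.] turn x 0 shift [-85.7 -47.4 -43.8] pos [478.8 230.  244.3] t 42.17 F [-0.1  0.2 -0.3] op 45.1
64.5 145.3
R
[[226 227 226 225 225 225 225 227 229 226 150 124 127 137]
 [225 226 226 226 225 225 226 227 230 227 149 122 124 135]
 [226 226 226 225 224 226 228 230 230 192 134 126 123 133]
 [227 226 226 226 225 227 227 193 171 122 125 125 126 138]
 [228 228 227 227 229 229 189 107 122 184 119 122 125 139]
 [227 227 228 228 210 180 115 133 192 207 131 120 126 141]
 [225 227 226 206 138  82  76 137 198 204 183 148 124 138]
 [224 225 226 210  79  65  71 103 162 193 203 190 152 139]
 [225 225 228 227 198  79  72 143 185 164 185 205 190 135]
 [227 226 226 227 227 203 199 191 184 186 165 183 201 170]
 [226 226 226 225 226 226 227 218 190 184 189 163 181 197]
 [226 227 226 225 224 224 225 226 217 173 175 181 153 182]
 [225 226 225 223 223 223 223 226 224 175 132 159 130 144]
 [224 225 225 224 224 222 223 225 223 173 118 122 126 145]]
G
[[223 223 222 221 222 221 222 223 226 224 150 128 129 139]
 [223 223 222 222 223 222 222 224 227 224 151 125 127 136]
 [223 223 223
[... 1292 characters left out ...]
 150 157 140 143 143 174 218 228]
 [221 223 223 224 201 133 125 140 144 176 207 215 227 226]
 [222 223 222 223 223 200 166 176 191 216 226 225 225 225]
 [223 222 222 222 223 223 212 215 219 225 223 222 223 223]
 [222 221 220 221 222 223 224 223 224 223 223 223 222 223]
 [223 221 222 220 221 221 222 223 224 222 222 222 222 222]
 [223 223 223 223 223 222 223 223 223 224 224 222 222 222]
 [224 224 224 223 221 223 222 224 222 224 223 223 222 221]
 [223 223 224 224 223 224 223 224 223 224 223 223 222 222]
 [224 224 224 225 224 223 225 223 223 222 223 223 223 222]
 [224 224 224 224 223 222 222 224 224 224 224 223 224 222]]
2495 [693.2  95.3]
2505 [590.4  97.4]
2262 [501.7  84.4]
1990 [509.  -14.4]
```

send_rows([
  [[0,0,0,-10,0,0,50],[0,0,0,-30,0,0,50],[0,0,0,-55,0,0,50],[0,0,0,-75,0,0,50],[0,0,0,-80,0,0,50]],
])

```text
clock: 42.68
eef_pos: [479.0, 230.5, 328.6]
tcp_rot: [-1.311, 1.136, 1.308]
force: [-0.3, -0.1, 0.5]
opening: 50.0
```

send_rows([
  [[7,0,0,0,-8,-8,50],[14,0,0,0,-22,-20,50],[21,0,0,0,-36,-34,50],[28,0,0,0,-47.4,-43.8,50],[35,0,0,0,-47.4,-43.8,50]],
])

```text
clock: 43.1
eef_pos: [533.3, 192.1, 323.6]
tcp_rot: [-0.849, 1.4, 0.849]
force: [1.3, 1.2, -0.3]
opening: 49.7
```

send_rows([
  [[7.6,0,0,0,0,0,50],[7.6,0,0,0,0,0,50],[7.6,0,0,0,0,0,50],[7.6,0,0,0,0,0,50],[7.6,0,0,0,0,0,50]],
])

```text
clock: 43.52
eef_pos: [531.5, 193.6, 324.7]
tcp_rot: [-0.755, 1.435, 0.755]
force: [0.3, 0.2, -0.2]
opening: 50.5
```

```bash
python3 - <<'E'
from h import *
S=snap("scene")
for a,c,k in blobs(S,(0,120,60),(10,255,255),amin=30,box=(320,190,440,290))[:2]: p=onz(S,c,255)[0]; print(a,p.round(1),np.degrees(np.arctan2(p[1]-193.3,p[0]-531.8)).round(1))
go([531.8,193.2,228],55.3)
E
```

```text
216 [475.3 230.  255. ] 147.0
yaw now 55.48 tilt [-1. -0.  0.] turn x 0.18 shift [96.7 -0.5 -0.2] pos [531.5 193.7 324.7] t 43.57 F [-1.3 -0.  -0.7] op 50.4
```

send_rows([
  [[0,0,0,20,0,0,50],[0,0,0,50,0,0,50],[0,0,0,80,0,0,50],[0,0,0,93,0,0,50],[0,0,0,96,0,0,50]],
], force=30)

```text
clock: 43.98
eef_pos: [530.5, 193.3, 225.6]
tcp_rot: [-0.754, 1.44, 0.755]
force: [-1.0, -0.1, 0.4]
opening: 49.6
```

send_rows([
  [[0,0,0,0,0,0,50],[0,0,0,0,0,0,15],[0,0,0,0,0,0,15],[0,0,0,0,0,0,15],[0,0,0,0,0,0,15]],
])

```text
clock: 44.4
eef_pos: [532.0, 193.6, 230.4]
tcp_rot: [-0.753, 1.434, 0.752]
force: [-1.8, -1.9, 6.7]
opening: 23.6
```

send_rows([
  [[0,0,0,0,0,0,15],[0,0,0,-2,0,0,15],[0,0,0,-5,0,0,15],[0,0,0,-9,0,0,15],[0,0,0,-13,0,0,15]],
], force=50)

```text
clock: 44.82
eef_pos: [531.6, 193.6, 241.7]
tcp_rot: [-0.753, 1.437, 0.753]
force: [-0.0, -0.3, -3.0]
opening: 23.3
```

```bash
python3 - <<'E'
from h import *
go([531.8,193.2,228],55.3); print(arm.sense()["torque"].round(2))
E
```

```text
yaw now 55.33 tilt [-1.  0. -0.] turn x 0.03 shift [13.7 -0.4 -0.2] pos [531.6 193.6 241.7] t 44.82 F [-0.  -0.3 -3. ] op 23.3
[-0.03 -0.03 -0.02]
```

send_rows([
  [[0,0,0,-8,0,0,15],[0,0,0,-18,0,0,15],[0,0,0,-28,0,0,15],[0,0,0,-36,0,0,15],[0,0,0,-40,0,0,15]],
])

```text
clock: 45.23
eef_pos: [531.9, 193.6, 283.2]
tcp_rot: [-0.753, 1.435, 0.753]
force: [-0.1, -0.1, -3.1]
opening: 23.3
```

```bash
python3 - <<'E'
from h import *
go([506.5,337,281],55.33); 
E
```

```text
yaw now 55.33 tilt [-1.    -0.001  0.001] turn x -0.0 shift [  2.2 102.4 103.5] pos [531.9 193.6 283.2] t 45.23 F [-0.1 -0.1 -3.1] op 23.3
```

send_rows([
  [[0,0,0,0,12,12,15],[0,0,0,0,35,35,15],[0,0,0,0,62,62,15],[0,0,0,0,88,89,15],[0,0,0,0,102,103,15]],
])

```text
clock: 45.65
eef_pos: [505.4, 339.5, 281.1]
tcp_rot: [-0.753, 1.436, 0.755]
force: [0.1, -0.6, -3.5]
opening: 22.8
```

send_rows([
  [[-5,0,0,15,0,0,15],[-10,0,0,50,0,0,15],[-13,0,0,90,0,0,15],[-13,0,0,130,0,0,15],[-13,0,0,160,0,0,15]],
])

```text
clock: 46.07
eef_pos: [505.3, 335.8, 118.0]
tcp_rot: [-0.927, 1.367, 0.927]
force: [-0.9, -0.0, -4.3]
opening: 22.7
```

send_rows([
  [[0,0,0,10,0,0,15],[0,0,0,25,0,0,15],[0,0,0,38,0,0,15],[0,0,0,45,0,0,15],[0,0,0,45,0,0,15]],
])

```text
clock: 46.48
eef_pos: [506.0, 336.1, 75.8]
tcp_rot: [-0.926, 1.366, 0.926]
force: [-0.8, -0.6, -3.8]
opening: 22.9
```

```bash
python3 - <<'E'
from h import *
go([506.5,337,45],68.3)
S=snap("scene"); T=snap("top","t8"); cv2.imwrite("pics/s8.png",S["bgr"])
for s,b,n in((S,(370,310,480,380),"S"),):
    for a,c,k in blobs(s,(0,120,60),(10,255,255),amin=20,box=(370,290,480,380))[:2]: print(a,onz(s,c,110)[0].round(1))
E
```

```text
yaw now 68.32 tilt [-1.     0.001 -0.001] turn x 0.02 shift [30.8 -0.1  1.1] pos [506.  336.1  75.8] t 46.48 F [-0.8 -0.6 -3.8] op 22.9
42 [433.2 355.5 110. ]
```

send_rows([
  [[0,0,0,8,0,1,15],[0,0,0,16,0,1,15],[0,0,0,22,0,1,15],[0,0,0,25,0,1,15],[0,0,0,27,0,1,15]],
])

```text
clock: 47.0
eef_pos: [506.4, 337.0, 48.7]
tcp_rot: [-0.926, 1.366, 0.926]
force: [-0.5, 0.4, -4.0]
opening: 23.1
```

send_rows([
  [[0,0,0,0.5,0,0,15],[0,0,0,1,0,0,15],[0,0,0,1.5,0,0,15],[0,0,0,2,0,0,15],[0,0,0,2.5,0,0,15]],
])

```text
clock: 47.42
eef_pos: [507.1, 337.2, 48.2]
tcp_rot: [-0.926, 1.363, 0.926]
force: [-1.5, -3.3, 8.2]
opening: 23.2
```

Contact with the tray floor; release and retreat.

send_rows([
  [[0,0,0,0,0,0,50],[0,0,0,0,0,0,50],[0,0,0,0,0,0,50],[0,0,0,-10,0,0,50],[0,0,0,-40,0,0,50]],
])

```text
clock: 47.83
eef_pos: [504.8, 336.0, 83.7]
tcp_rot: [-0.927, 1.372, 0.927]
force: [1.1, -0.8, -0.3]
opening: 50.2
```

send_rows([
  [[0,0,0,-40,0,0,50],[0,0,0,-80,0,0,50],[0,0,0,-120,0,0,50],[0,0,0,-160,0,0,50],[0,0,0,-180,0,0,50]],
])

```text
clock: 48.25
eef_pos: [506.9, 337.4, 273.5]
tcp_rot: [-0.925, 1.358, 0.925]
force: [0.4, 0.7, -0.0]
opening: 50.0
```

send_rows([
  [[0,0,0,0,30,10,50],[0,0,0,0,65,25,50],[0,0,0,0,100,45,50],[0,0,0,0,135,65,50],[0,0,0,0,160,80,50]],
])

```text
clock: 48.67
eef_pos: [385.4, 472.5, 268.2]
tcp_rot: [-0.926, 1.364, 0.927]
force: [-0.6, 0.0, 0.7]
opening: 50.2
```

```bash
python3 - <<'E'
from h import *
go([300,450,250],None)
T=snap("top","t9"); S=snap("scene","s9")
for s,b,n,z in((S,(370,290,480,380),"S",72),(T,(175,240,260,335),"T",101)):
    for a,c,k in blobs(s,(0,120,60),(10,255,255),amin=15,box=b)[:2]: print("red",n,a,np.round(c,1),onz(s,c,z)[0].round(1))
    a,c,k=blobs(s,(100,120,60),(125,255,255),box=b)[0]; w=onz(s,cv2.convexHull(k)[:,0,:].astype(float),16)[:,:2]
    print("tray",np.round(np.concatenate([np.array(v).ravel() for v in cv2.minAreaRect(w.astype(np.float32))]),1))
b=blobs(T,(0,0,0),(180,90,110),amin=15,box=(200,265,222,308))
for a,c,k in b: print("dark T",a,np.round(c,1),onz(T,c,70)[0].round(1))
for nm,lo,hi in(("yel",(20,100,100),(38,255,255)),("blue",(98,100,50),(128,255,255))):
    for s,bx,n in((T,(270,215,380,310),"T"),(S,(270,200,370,290),"S")):
        for a,c,k in blobs(s,lo,hi,amin=40,box=bx): print(nm,n,a,onz(s,c,100)[0].round(1))
for n in("disc","x"):
    pass
# compare bystanders: difference outside lift/tray/coupon areas
for o,c,n in(("top0","t9","T"),("scene0","s9","S")):
    d=cv2.absdiff(cv2.imread(f"pics/{o}.png"),cv2.imread(f"pics/{c}.png")).max(2); d=cv2.morphologyEx((d>50).astype(np.uint8),cv2.MORPH_OPEN,np.ones((2,2)))
    print(n,[(cv2.boundingRect(k)) for k in cv2.findContours(d,cv2.RETR_EXTERNAL,cv2.CHAIN_APPROX_NONE)[0]])
E
```

```text
yaw now 68.37 tilt [-1.     0.     0.001] turn x 0 shift [ 18.1  71.1 -52.4] pos [385.4 472.5 268.2] t 48.67 F [-0.6  0.   0.7] op 50.2
tray [481.2 349.6 129.3 204.2  68.4]
red T 42 [206.2 300.2] [446.9 356.1 101. ]
tray [480.2 346.8 125.9 205.6  68.3]
dark T 60 [216.5 277.3] [507.1 335.8  70. ]
yel T 302 [603.5   8.  100. ]
yel S 250 [602.2   8.4 100. ]
blue T 310 [515.6  -5.6 100. ]
blue S 228 [514.1  -6.4 100. ]
T [(387, 479, 3, 1), (380, 477, 3, 3), (382, 473, 3, 3), (306, 470, 32, 10), (372, 465, 3, 3), (359, 464, 2, 2), (374, 458, 23, 22), (383, 451, 4, 4), (330, 447, 28, 20), (335, 438, 34, 22), (119, 336, 2, 3), (132, 335, 16, 12), (54, 333, 3, 2), (119, 328, 2, 4), (17, 305, 27, 23), (413, 303, 24, 24), (0, 294, 299, 186), (200, 270, 31, 39), (304, 268, 2, 2), (309, 267, 5, 2), (315, 266, 5, 2), (335, 260, 22, 24), (303, 251, 14, 6), (407, 243, 27, 27), (273, 240, 4, 3), (275, 236, 2, 2), (295, 232, 20, 11), (290, 230, 4, 2), (295, 228, 11, 3), (328, 227, 23, 25), (307, 225, 18, 4), (326, 224, 5, 2), (332, 223, 5, 2), (338, 222, 5, 2), (344, 221, 5, 2), (351, 220, 2, 2)]
S [
[... 435 characters left out ...]
277, 6, 12), (348, 277, 2, 2), (529, 276, 2, 2), (315, 264, 26, 13), (286, 263, 29, 28), (370, 257, 2, 2), (282, 256, 8, 6), (602, 250, 9, 12), (523, 249, 3, 3), (538, 242, 32, 13), (525, 240, 4, 4), (616, 230, 4, 2), (621, 221, 7, 9), (632, 220, 7, 9), (282, 219, 91, 51), (638, 208, 2, 5), (267, 204, 24, 21), (315, 185, 20, 18), (456, 174, 8, 5), (450, 171, 2, 3), (521, 161, 3, 3), (505, 157, 118, 89), (520, 148, 2, 3), (467, 137, 16, 24), (520, 135, 2, 2), (454, 135, 14, 37), (456, 124, 8, 8), (517, 83, 25, 47), (523, 75, 117, 92), (486, 37, 52, 43), (583, 21, 2, 3), (539, 13, 101, 107), (584, 10, 2, 3), (628, 3, 12, 14), (581, 0, 4, 9), (561, 0, 15, 12), (501, 0, 23, 46), (490, 0, 8, 12)]
```

```bash
python3 - <<'E'
from station import job
print(job.sign_off())
E
```

```text
the job is handed in; nothing more can be done
None
```

I handed the job in at about 49 s on the robot clock, with everything done in the order asked. The least certain part is how exactly the pointer lines up with the index.

- **Coupons:** There were two on the bench, the yellow square and the blue disc, and both faced coated side up. Each went into its own pocket with the stage fully down. The square touched the rim on its first try and seated after a 1.5 mm sideways correction.
- **Crank and stage:** I fitted the bare steel crank and wound the screw about 5.6 turns clockwise, which raises the stage about 28 mm and puts the pointer at about 83.0 mm. I then lifted the crank off and stood it in the blue tray. It now points the opposite way along the tray from how it started.

**Last checks:**
- **Coupons and crank:** Both cameras place the coupons at their pocket centres. The top view puts the crank's hub and handle inside the tray outline.
- **Bystanders:** A before-and-after picture comparison showed no sign that any of the other objects on the bench had moved. I compared the changed areas only roughly, and the last pictures were checked by measurement, not viewed.
- **Index height:** Measured against the scale post (foot to top), the middle of the red index came out at about 83.0 to 83.5 mm. A direct two-camera estimate earlier had given 87 to 90 mm. I set it aside because it took the upper edge of the clamp for its middle. I also assumed the index tip sits at the clamp's mid-height, so the level could be off by up to about 1 mm.

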